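# Sort the stripped carburetor parts

## Robot

A 6-joint arm with a two-finger parallel gripper is mounted at the origin on the work surface. World frame = base frame: x ahead of the robot, y to its left, z up, the work surface at z = 0. Lengths are in m, angles in degrees, forces in N, time in s.
With the tool pointing down it reaches from about 0.25 to 0.725 m from the base axis. Payload 9.7 kg.
Tool frame: the origin (TCP) lies at the very end of the fingers, on their centre line; the grasp point (between the pads) lies 19 mm behind it; z points along the fingers, y is the direction in which the jaws open and shut (so a half turn about z gives the same grasp; the last joint's range is limited). The gripper opens to 85 mm and grips with 20 to 120 N. Pads are 22 mm wide; open, the fingers measure 114 mm over their backs; the gripper's body (76 mm by 85 mm) begins 54 mm behind the grasp point. The pads swing forward as they close: fully open they stand 13 mm farther back than shut.
Start: joints at [-68.067, 4.979, 10.078, 95.1, 0, 90], TCP at [0.205, -0.51, 0.196] pointing down, gripper open.
Joint ranges: [-179.16, 179.16], [-48.56, 103.87], [-65.8, 70.77], [-126.05, 130.52], [-82.76, 87.17], [-180, 180]. Speed limits (degrees/s): [127.2, 127.2, 147.25, 180, 180, 180].

## Interface

Orientations are given as [roll, pitch, yaw] about the fixed x, y, z axes, in that order (R = Rz(yaw) Ry(pitch) Rx(roll)).
In Python, from workcell import bot gives the robot as it stands.
- The arm moves only by the shell command python3 -m pendant 'ROWS' [FORCE]. ROWS is JSON, a list that holds one entry, the list of rows, each a list of 7 numbers: the shift along the tool's x, y, z in cm, then the turn, a rotation vector about the tool's x, y, z in rad, then the opening in per cent of the stroke, from 0 (shut) to 100 (fully open). In form: [[[dx, dy, dz, ax, ay, az, gripper], ...]]. A call has 1 to 5 rows; each row shifts and turns the pose as measured when the row begins, along the tool's axes as they then stand; what a row does not reach is not made up. A row lasts 1/12 s, in which the tool goes at most 41.7 mm and 7.16 degrees, less where a joint would pass 70% of its speed; a pose out of reach is approached as far as the arm can. A call with a gripper value outside its range is refused whole. The fingers move at their own pace and stop on an object; FORCE is the grip in N (left out, the last holds). Time passes only in rows, so rows that do not move let the fingers close. It gives the time, the measured TCP pose, the force and the opening at its end, in the units of the state.
- bot.get_obs(): the state, without advancing time (a new reading comes with each control period).
- bot.camera(name): name is "side" or "top" or "wrist"; returns the picture (384x512x3 uint8, red, green, blue); there is no depth.
- bot.get_calibration(name): a dict with "intrinsics" (3x3 intrinsics, pixels), "D" ([k1, k2, p1, p2, k3] as OpenCV has them; the pictures are not rectified), "pose" (4x4, takes a point from camera to world coordinates); the wrist camera has in their place "T_tool_cam" (4x4, takes a point from camera to tool coordinates, whose origin is the TCP and whose axes are the flange's). Camera axes: x right, y down, z forward; pixel columns grow to the right and rows downward; lengths in m; the calibration is good to about 2 mm. A picture is of the moment at which its call begins: read the wrist's pose just before it. get_calibration takes no time and is no camera call.
- bot.job_done(): hands the job in, once; it reports no verdict.
Trained networks look in the newest picture that a camera, given by its name, has taken for a name from the list of things; names that differ only in an ending like _2 or _b are one class to them, and where a whole thing is asked for, a point or a joint stands for the part that bears it (a point fixed in the world has none). Each returns a list of dicts, best first, with "confidence" (0 to 1); they miss things now and then, are a little off and sometimes report something else, mostly with a low value. They report only what shows in the picture. A call takes as long as a camera call.
- bot.masks_of(camera, thing): "pixels" (384x512 bool, what is visible of it) and "extent" ([left, top, right, bottom] in pixels, round what is visible of it).
- bot.mark_of(camera, thing): "uv" ([column, row] in pixels: a listed point, or the origin of a listed thing).
The state is a dict: "time": time; "q": joint angles; "qd": joint speeds; "joint_efforts": joint torques, N m; "ee_pos": TCP position; "tcp_rot": TCP orientation; "wrist_force": force on the tool from outside, world axes, zero at the start; "torque": the same for the moment, N m; "opening": finger opening in m.
Only numpy, scipy, OpenCV 4.12 (cv2) and the standard library are available. Lean on these libraries where they do the work, as an engineer would, in place of code of your own. Each camera call takes 0.05 s, during which the arm holds its last target. There are 200 camera calls.

## Task

Clear up after the strip-down: put the sound brass float pair and the steel throttle slide side by side in the wire wash basket, the black plastic float bowl in the blue tray and the T-handle wrench in the red tool tray, each one set down (not dropped) flat on the tray's floor, the same way up as it stands now. Send the ruined float with the squashed drum down the tin chute into the scrap bin. Leave the tea cup standing where it is.

Things in the scene. Friction and masses are not known exactly. Their poses are not given: they have to be found in the camera images.
- float_pair: Sound float pair, bright brass: two upright drums 20 mm in diameter, 18 mm high, centred at y = +13 and -13 mm (46 mm over both), joined over their tops by a flat bracket (top at 20.5 mm) whose tongue runs to -x, to a hinge tube 24 mm long at x = -27, z = 16 to 22 mm. 30 g. Grip across both drums along y at x = 0. Origin: under the midpoint of the drums, at plank level; z up.
- ruined_float: Ruined float, tarnished dark brown: one whole drum, 20 mm in diameter, 18 mm high, centred at y = +13 mm; the other squashed to a 32 mm wide, 6 mm thick pancake centred at y = -17 mm; a thin bent strip between, no tongue or hinge. 28 g. Grip the whole drum along x at y = +13 mm. Origin at plank level; z up.
- float_bowl: Black plastic float bowl, a small open box standing mouth up: 56 mm (x) by 46 mm (y), 30 mm high, walls 3 mm, four 12 mm round screw ears on the corners (x = +-27, y = +-21.5 mm, top 12 mm; 55 mm over them along y). Grip the flat walls between the ears, 46 mm apart along y, at x = 0. 35 g. Origin: centre of the underside; z up.
- throttle_slide: Throttle slide, a plain shiny steel cylinder standing on end, 26 mm diameter, 36 mm high, dark ring on top. 55 g. Origin: centre of the underside; z up.
- t_wrench: Steel T-handle wrench lying flat. Round 9 mm shaft along x from the cross handle at x = -40 mm (bar along y, 84 mm long over its 12 mm end knobs) to a 12 mm socket ending at x = +67 mm; all axes 6 mm above the plank. 113 mm long, 100 g. Origin: at plank level beneath the shaft, near the centre of mass: grip the shaft there, along y; z up.
- wash_basket: Wash basket of bare steel wire with a dark mesh floor, for the metal parts: 130 mm along its x, 150 mm along its y, rim 30 mm above the plank, walls 3 mm, floor 3 mm thick (inside 124 x 144 mm). Fixed to the plank. Origin: centre of the underside; z up.
- blue_tray: Blue plastic tray, for plastic parts: 130 mm along its x, 150 mm along its y, rim 30 mm above the plank, walls 3 mm, floor 3 mm thick (inside 124 x 144 mm). Fixed to the plank. Origin: centre of the underside; z up.
- red_tool_tray: Red painted tin tray with a black rubber floor, for tools: 130 mm along its x, 150 mm along its y, rim 30 mm above the plank, walls 3 mm, floor 3 mm thick (inside 124 x 144 mm). Fixed to the plank. Origin: centre of the underside; z up.
- scrap_chute: Tin chute on a teak block running off the bench into a grey lidded bin (lid open). Origin: on the plank below the middle of the high end; z up. Bed 130 mm wide inside (x), 150 mm high at y = 0, falling at 40 deg towards -y (91 mm high at y = -70 mm); walls 35 mm. Things released there slide into the bin within 1.5 s. Bin: x +-150, y -200 to -500 mm, its floor 165 mm below the plank. Fixed.
- tea_cup: Chipped green glazed tea cup, empty, upright among the parts: 66 mm rim diameter, 48 mm high, loose, 110 g. Origin: centre of the underside. Also to steer clear of: an amber jar (44 mm wide, 42 mm high) left of the parts, before the trays; small tools lying by the robot; equipment under 250 mm high along the back and left edges.

How it is judged (in metres and radians):
At the end, for the whole second after the job is handed in: Float pair and slide on the basket floor, bowl on the blue tray floor, wrench on the red tray floor: inside, origin under 11 mm above the tray underside, tilt under 0.2 rad (wrench 0.12); ruined float in the bin; cup upright within 20 mm of its place; all released and at rest (x of float_pair in the frame of wash_basket between -0.058 and 0.058 m and y of float_pair in the frame of wash_basket between -0.068 and 0.068 m and z of float_pair in the frame of wash_basket between -0.003 and 0.011 m and angle between each of float_pair, throttle_slide, float_bowl's own z axis and vertical below 0.2 rad and linear speed of each of float_pair, throttle_slide, float_bowl, t_wrench below 0.02 m/s and x of throttle_slide in the frame of wash_basket between -0.052 and 0.052 m and y of throttle_slide in the frame of wash_basket between -0.062 and 0.062 m and z of throttle_slide in the frame of wash_basket between -0.003 and 0.011 m and x of float_bowl in the frame of blue_tray between -0.045 and 0.045 m and y of float_bowl in the frame of blue_tray between -0.055 and 0.055 m and z of float_bowl in the frame of blue_tray between -0.003 and 0.011 m and x of t_wrench in the frame of red_tool_tray between -0.06 and 0.06 m and y of t_wrench in the frame of red_tool_tray between -0.07 and 0.07 m and z of t_wrench in the frame of red_tool_tray between -0.003 and 0.011 m and angle between t_wrench's own z axis and vertical below 0.12 rad and x of ruined_float in the frame of scrap_chute between -0.15 and 0.15 m and y of ruined_float in the frame of scrap_chute between -0.5 and -0.2 m and z of ruined_float in the frame of scrap_chute below -0.1 m and linear speed of ruined_float below 0.05 m/s and distance of tea_cup from where it was at the start of the episode below 0.02 m and angle between tea_cup's own z axis and vertical below 0.15 rad); the robot touches nothing.
It fails at once if the tea cup is knocked away or tipped (20 mm, 0.3 rad) (distance of tea_cup from where it was at the start of the episode above 0.02 m or angle between tea_cup's own z axis and vertical above 0.3 rad).
It fails at once if the float pair is dropped or thrown: moves faster than 0.8 m/s (a fall of about 33 mm) while no finger touches it (linear speed of float_pair above 0.8 m/s and contact force between the fingers and float_pair below 0.1 N).
It fails at once if the throttle slide is dropped or thrown: moves faster than 0.8 m/s (a fall of about 33 mm) while no finger touches it (linear speed of throttle_slide above 0.8 m/s and contact force between the fingers and throttle_slide below 0.1 N).
It fails at once if the float bowl is dropped or thrown: moves faster than 0.8 m/s (a fall of about 33 mm) while no finger touches it (linear speed of float_bowl above 0.8 m/s and contact force between the fingers and float_bowl below 0.1 N).
It fails at once if the T-handle wrench is dropped or thrown: moves faster than 0.8 m/s (a fall of about 33 mm) while no finger touches it (linear speed of t_wrench above 0.8 m/s and contact force between the fingers and t_wrench below 0.1 N).
It also fails if it takes over 120 s, if anything falls off the work surface, if the arm or the gripper's body presses on something with over 40 N, if the wrist force passes 120 N, or if a joint passes its speed limit or range.

## Working session

There is one attempt and no reset: what is moved stays moved. The work goes in short steps, Python scripts to look and compute and a shell command to move; the robot and the scene stay as the last step left them, time stands still between calls to the robot, and variables do not carry over. Pictures are saved under pics/ and viewed, about 12 in all and at most 16, crops included, and the job is handed in when it is done.

```bash
mkdir -p pics; cat > h.py <<'E'
import numpy as np, cv2, json
from workcell import bot
from scipy.spatial.transform import Rotation as R
N=["float_pair","ruined_float","float_bowl","throttle_slide","t_wrench","wash_basket","blue_tray","red_tool_tray","scrap_chute","tea_cup"]
def shot(n,save=None):
    o=bot.get_obs(); im=bot.camera(n); c=bot.get_calibration(n)
    if 'pose' in c: P=np.array(c['pose'])
    else:
        T=np.eye(4);T[:3,3]=o['ee_pos'];T[:3,:3]=R.from_euler('xyz',o['tcp_rot'],degrees=True).as_matrix()
        P=T@np.array(c['T_tool_cam'])
    if save: cv2.imwrite('pics/'+save,im[:,:,::-1])
    return im,np.array(c['intrinsics']),np.array(c['D']),P
def px2w(uv,K,D,P,z):
    p=cv2.undistortPoints(np.array(uv,float).reshape(-1,1,2),K,D).reshape(-1,2)
    d=np.c_[p,np.ones(len(p))]@P[:3,:3].T; o=P[:3,3]
    return (o+d*((z-o[2])/d[:,2])[:,None])[:,:2]
def w2px(X,K,D,P):
    Q=np.linalg.inv(P); r=cv2.Rodrigues(Q[:3,:3])[0]
    return cv2.projectPoints(np.array(X,float).reshape(-1,1,3),r,Q[:3,3],K,D)[0].reshape(-1,2)
E
python3 - <<'E'
from h import *
o=bot.get_obs(); print(o)
for n in ['top','side']:
    im,K,D,P=shot(n,n+'1.png'); print(n,P[:3,3].round(3),K[0,0])
    for t in N:
        m=bot.mark_of(n,t)[:2]; k=bot.masks_of(n,t)[:2]
        print(t,[(np.round(a['uv']),round(a['confidence'],2),px2w(a['uv'],K,D,P,0).round(3)) for a in m],[(np.round(a['extent']),round(a['confidence'],2)) for a in k])
E
```

```text
{'time': 0.0, 'q': array([-6.80670715e+01,  5.01086362e+00,  1.00340276e+01,  9.50981528e+01,
       -4.45053367e-04,  8.99992311e+01]), 'qd': array([ 0.02315789,  0.11148734, -0.06301652,  0.12882747,  0.05770197,
        0.01873651]), 'joint_efforts': array([ 7.02972702e-04, -5.20388246e+01,  4.64807081e+01,  1.61281053e-02,
        4.41179679e-05,  1.13036083e-05]), 'ee_pos': array([ 0.20533423, -0.50994456,  0.19548154]), 'tcp_rot': array([-1.79925011e+02,  4.44046649e-04,  2.19336980e+01]), 'wrist_force': array([ 0.18520051,  0.29590406, -0.71485568]), 'torque': array([0.03504644, 0.0352486 , 0.0074472 ]), 'opening': 0.08533814220535128}
top [0.42  0.    0.959] 430.56540753462474
float_pair [(array([229., 205.]), 0.55, array([[0.531, 0.051]]))] [(array([216., 201., 239., 222.]), 0.54)]
ruined_float [(array([272., 252.]), 0.8, array([[ 0.43 , -0.047]])), (array([112., 170.]), 0.34, array([[0.603, 0.324]]))] [(array([259., 246., 284., 264.]), 0.74)]
float_bowl [(array([298., 208.]), 0.66, array([[ 0.528, -0.102]]))] [(array([284., 189., 313., 227.]), 0.79)]
throttle_slide [(array(
[... 1493 characters left out ...]
[(array([279., 287., 348., 330.]), 0.69)]
wash_basket [(array([194., 214.]), 0.81, array([[0.673, 0.084]])), (array([310., 184.]), 0.19, array([[ 0.435, -0.044]]))] [(array([154., 183., 229., 248.]), 0.58)]
blue_tray [(array([196., 321.]), 0.82, array([[0.612, 0.326]]))] [(array([143., 269., 240., 369.]), 0.73)]
red_tool_tray [(array([212., 157.]), 0.94, array([[ 0.674, -0.106]]))] [(array([175., 127., 246., 185.]), 0.82), (array([259., 150., 287., 170.]), 0.66)]
scrap_chute [(array([303., 119.]), 0.79, array([[ 0.467, -0.301]])), (array([191., 318.]), 0.62, array([[0.621, 0.323]]))] []
tea_cup [(array([313., 148.]), 0.69, array([[ 0.434, -0.18 ]]))] [(array([300., 125., 329., 154.]), 0.93)]
```

```bash
python3 - <<'E'
import cv2
a=cv2.imread('pics/top1.png'); cv2.imwrite('pics/top1b.png',cv2.resize(a[90:310,80:512],(800,407),interpolation=cv2.INTER_CUBIC))
a=cv2.imread('pics/side1.png'); cv2.imwrite('pics/side1b.png',cv2.resize(a[100:380,80:430],(750,600),interpolation=cv2.INTER_CUBIC))
E
```

```text
(no output)
```

View pics/top1b.png

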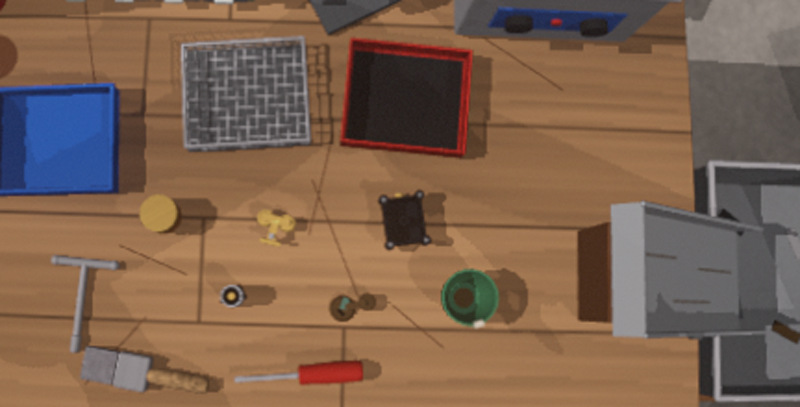

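View pics/side1b.png

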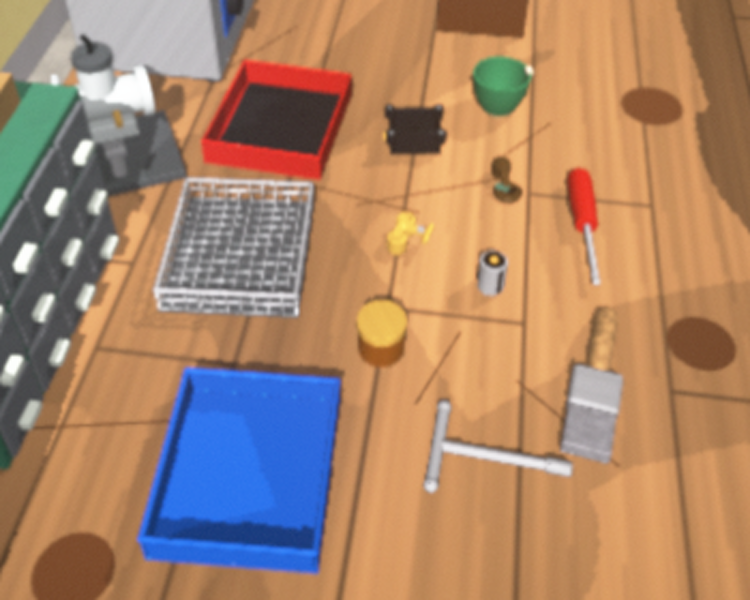

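Top and side views agree: the parts lie at z≈0 and the chute is on the right. The float pair is at full-frame px (229,207), the slide at (204,249), the ruined float at (271,254), the bowl at (298,208), the cup at (333,249) and the wrench at about (124,249). The ruined float's whole drum is not clearly told apart yet, so I'll rise and look from above the parts.

```bash
python3 -m pendant '[[[0,0,-2.8,0,0,0.1,100],[0,0,-2.8,0,0,0.1,100],[0,0,-2.8,0,0,0.1,100],[0,0,-2.8,0,0,0.083,100],[0,0,0,0,0,0,100]]]' 40
python3 -m pendant '[[[1.8,-3.7,0,0,0,0,100],[1.8,-3.7,0,0,0,0,100],[1.8,-3.7,0,0,0,0,100],[1.8,-3.7,0,0,0,0,100],[1.8,-3.7,0,0,0,0,100]]]'
python3 -m pendant '[[[1.8,-3.7,0,0,0,0,100],[1.8,-3.7,0,0,0,0,100],[1.8,-3.7,0,0,0,0,100],[1.8,-3.7,0,0,0,0,100],[1.8,-3.7,0,0,0,0,100]]]'
python3 - <<'E'
from h import *
im,K,D,P=shot('wrist','w1.png'); print(P.round(3),K.round(0))
for t in N[:5]+N[9:]:
        m=bot.mark_of('wrist',t)[:2]; k=bot.masks_of('wrist',t)[:2]
        print(t,[(np.round(a['uv']),round(a['confidence'],2),px2w(a['uv'],K,D,P,0).round(3)) for a in m],[(np.round(a['extent']),round(a['confidence'],2)) for a in k])
E
```

```text
time: 2.52
ee_pos: [0.2046, -0.5082, 0.3097]
tcp_rot: [-179.7, 0.1, -1.1]
wrist_force: [-0.5, 0.0, 0.9]
opening: 0.0853
time: 2.93
ee_pos: [0.2982, -0.3267, 0.3075]
tcp_rot: [-179.6, 0.2, -1.7]
wrist_force: [1.2, 0.1, 0.0]
opening: 0.0853
time: 3.35
ee_pos: [0.3923, -0.1405, 0.3083]
tcp_rot: [-179.7, 0.1, -1.7]
wrist_force: [0.5, -1.0, -0.6]
opening: 0.0855
[[-0.029 -0.948 -0.316  0.474]
 [-1.     0.026  0.014 -0.144]
 [-0.005  0.317 -0.949  0.487]
 [ 0.     0.     0.     1.   ]] [[277.   0. 259.]
 [  0. 277. 192.]
 [  0.   0.   1.]]
float_pair [(array([140.,  73.]), 0.62, array([[0.523, 0.051]]))] [(array([121.,  65., 155.,  94.]), 0.78)]
ruined_float [(array([203., 134.]), 0.7, array([[ 0.422, -0.043]]))] [(array([188., 126., 217., 144.]), 0.82)]
float_bowl [(array([234.,  70.]), 0.96, array([[ 0.523, -0.104]])), (array([277., 121.]), 0.54, array([[ 0.439, -0.172]]))] [(array([212.,  41., 252.,  92.]), 0.88)]
throttle_slide [(array([117., 130.]), 0.67, array([[0.432, 0.106]]))] [(array([102., 123., 131., 144.]), 0.73), (array([ 45.,   1., 157.,  24.]), 0.29)]
t_wrench [(array([ 20., 139.]), 0.68, array([[0.425, 0.286]]))] [(array([  0., 114.,  37., 173.]), 0.88), (array([261., 102., 303., 148.]), 0.42)]
tea_cup [(array([283., 123.]), 0.73, array([[ 0.437, -0.183]]))] [(array([262., 106., 303., 149.]), 0.64)]
```

View pics/w1.png

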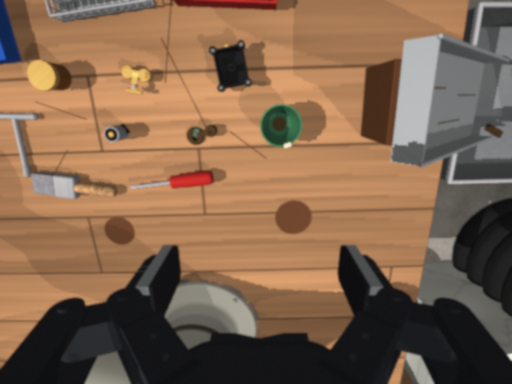

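```bash
python3 -m pendant '[[[0.6,-1.9,3,0,0,0,100],[0.6,-1.9,3,0,0,0,100],[0.6,-1.9,3,0,0,0,100],[0.6,-1.9,3,0,0,0,100],[0.6,-1.9,3,0,0,0,100]]]' 
python3 -m pendant '[[[0,0,0,0,0,0,100]]]'
cat > look.py <<'E'
from h import *; import sys
im,K,D,P=shot('wrist',sys.argv[1]); o=bot.get_obs(); print(np.round(o['q'],1),np.round(o['ee_pos'],4))
for t in sys.argv[2:]:
    m=bot.mark_of('wrist',t)[:2]; k=bot.masks_of('wrist',t)[:1]
    for a in m: print(t,np.round(a['uv']),round(a['confidence'],2),px2w(a['uv'],K,D,P,0).round(4))
    for a in k:
        c=cv2.minAreaRect(np.argwhere(a['pixels'])[:,::-1].astype(np.float32)); b=cv2.boxPoints(c)
        print(' mask',np.round(a['extent']),round(a['confidence'],2),'rect@z.01',px2w(b,K,D,P,.01).round(3).tolist())
E
python3 look.py w2.png ruined_float tea_cup
```

```text
time: 4.42
ee_pos: [0.428, -0.0508, 0.1595]
tcp_rot: [-179.9, -0.6, -2.4]
wrist_force: [-0.6, 0.7, 1.5]
opening: 0.0853
time: 4.5
ee_pos: [0.4263, -0.0487, 0.1538]
tcp_rot: [-179.8, -0.2, -2.3]
wrist_force: [-0.1, 0.1, -0.9]
opening: 0.085
[ -6.8 -12.4 -10.8  91.3   0.2 175.5] [ 0.4265 -0.0498  0.1565]
ruined_float [256. 172.] 0.74 [[ 0.4253 -0.0457]]
 mask [230. 162. 277. 190.] 0.77 rect@z.01 [[0.436, -0.014], [0.441, -0.068], [0.41, -0.071], [0.405, -0.016]]
tea_cup [362. 157.] 0.91 [[ 0.4381 -0.1747]]
 mask [342. 135. 409. 200.] 0.72 rect@z.01 [[0.433, -0.135], [0.482, -0.187], [0.426, -0.244], [0.372, -0.191]]
```

View pics/w2.png

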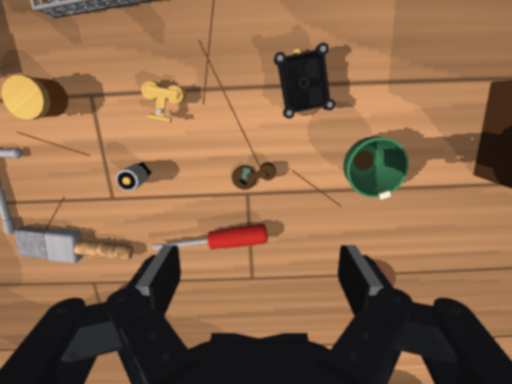

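The closer view shows the ruined float's pancake at (245,177) and its whole drum at (267,171). The bowl's ears are at (281,58), (323,48), (330,104) and (289,113). The float pair's drums are at (150,88) and (175,95) with the hinge tube at (160,119), and the slide's top is at (127,180).

```bash
python3 - <<'E'
from h import *
im,K,D,P=shot('wrist')
for n,uv,z in [('drum',[267,171],.018),('pancake',[245,177],.006),('ears',[[281,58],[323,48],[330,104],[289,113]],.012),('fp',[[149,88],[175,95],[160,119]],.02),('slide',[127,180],.036)]:
    print(n,px2w(uv,K,D,P,z).round(4).tolist())
v=cv2.resize(im[140:200,220:300],(640,480),interpolation=cv2.INTER_CUBIC); u=cv2.resize(im[70:130,130:190],(480,480),interpolation=cv2.INTER_CUBIC)
cv2.imwrite('pics/w2c.png',np.hstack([v,u])[:,:,::-1][::, :][:480,:1120]); a=cv2.imread('pics/w2c.png'); cv2.imwrite('pics/w2c.png',cv2.resize(a,(798,342)))
E
```

```text
drum [[0.4317, -0.0618]]
pancake [[0.4224, -0.0344]]
ears [[0.5555, -0.0814], [0.5636, -0.1268], [0.5053, -0.1361], [0.4973, -0.0894]]
fp [[0.5308, 0.0641], [0.5222, 0.0364], [0.4974, 0.0567]]
slide [[0.4323, 0.0993]]
```

View pics/w2c.png

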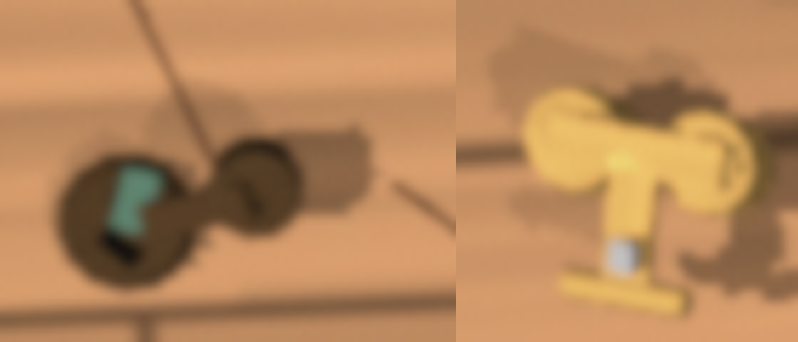

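```bash
cat > go.py <<'E'
# prints the move needed in tool axes: python3 go.py x y z yaw
from h import *; import sys
x,y,z,w=map(float,sys.argv[1:]); o=bot.get_obs(); r=R.from_euler('xyz',o['tcp_rot'],degrees=True)
d=r.inv().apply(np.array([x,y,z])-o['ee_pos'])*100
t=R.from_euler('xyz',[180,0,w],degrees=True); print('t',round(o['time'],1),'q',np.round(o['q'][[0,4,5]],0),'shift cm',d.round(2),'turn',(r.inv()*t).as_rotvec().round(3),'after turn',t.inv().apply(np.array([x,y,z])-o['ee_pos']).round(4)*100,'open',round(o['opening'],4),'F',np.round(o['wrist_force'],1))
E
python3 -m pendant '[[[0,0,0,0,0,-0.12,60],[0,0,0,0,0,-0.12,60],[0,0,0,0,0,-0.12,60],[0,0,0,0,0,-0.12,60],[0,0,0,0,0,-0.12,60]]]' >/dev/null
python3 -m pendant '[[[0,0,0,0,0,-0.12,60],[0,0,0,0,0,-0.12,60],[0,0,0,0,0,-0.12,60],[0,0,0,0,0,-0.12,60],[0,0,0,0,0,-0.12,60]]]' >/dev/null
python3 -m pendant '[[[0,0,0,0,0,-0.12,60],[0,0,0,0,0,-0.12,60],[0,0,0,0,0,-0.12,60],[0,0,0,0,0,-0.12,60],[0,0,0,0,0,-0.12,60]]]' 
python3 go.py 0.429 -0.06 0.09 107
```

```text
time: 6.05
ee_pos: [0.4358, -0.0641, 0.1825]
tcp_rot: [177.7, 0.9, 104.4]
wrist_force: [-0.4, 0.8, 0.6]
opening: 0.0512
t 6.0 q [-8.  0. 67.] shift cm [ 0.71 -0.93  9.21] turn [ 0.04   0.016 -0.045] after turn [ 0.59 -0.53  9.25] open 0.0512 F [-0.4  0.8  0.6]
```

```bash
python3 -m pendant '[[[0.2,-0.2,3,0.02,0.008,-0.022,60],[0.2,-0.2,3,0.02,0.008,-0.023,60],[0.2,-0.1,2.9,0,0,0,60],[0,0,0,0,0,0,60]]]'
python3 look.py w3.png ruined_float; python3 go.py 0.429 -0.06 0.09 107
```

```text
time: 6.38
ee_pos: [0.4352, -0.0635, 0.098]
tcp_rot: [179.4, 0.3, 107.3]
wrist_force: [0.7, 0.6, -1.1]
opening: 0.0512
[ -8.3 -11.8 -16.4  84.5  -0.   64.4] [ 0.4363 -0.0637  0.101 ]
ruined_float [251. 165.] 0.71 [[ 0.4236 -0.0487]]
 mask [236. 135. 270. 188.] 0.82 rect@z.01 [[0.402, -0.02], [0.429, -0.012], [0.446, -0.065], [0.417, -0.074]]
t 6.5 q [-8. -0. 64.] shift cm [ 0.63 -0.76  1.37] turn [0.017 0.009 0.006] after turn [ 0.62 -0.74  1.39] open 0.0512 F [ 0.2  0.5 -0.4]
```

View pics/w3.png

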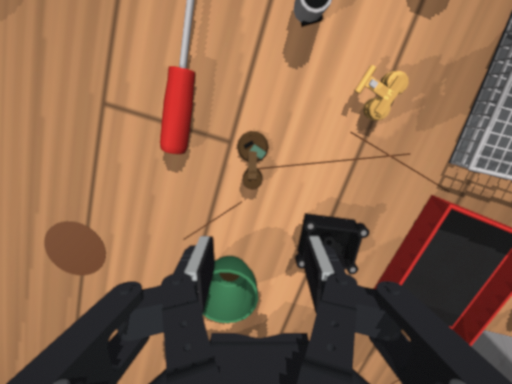

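```bash
python3 - <<'E'
from h import *
im,K,D,P=shot('wrist')
print(px2w([[251.5,178]],K,D,P,.018),px2w([[253,147]],K,D,P,.006), w2px([[.438,-.175,0],[.429,-.06,.018]],K,D,P))
E
python3 go.py 0.4285 -0.061 0.01 107
```

```text
[[ 0.43112138 -0.05902081]] [[ 0.42411751 -0.03115996]] [[228.71704528 265.72010727]
 [249.15946699 178.30387495]]
t 6.6 q [-8. -0. 64.] shift cm [ 0.63 -1.02  9.4 ] turn [0.018 0.009 0.006] after turn [ 0.54 -0.85  9.43] open 0.0514 F [-0.2 -0.   0.6]
```

```bash
python3 -m pendant '[[[0.3,-0.35,2,0.018,0.009,0,60],[0.3,-0.35,2,0,0,0,60],[0,0,2,0,0,0,60],[0,0,0,0,0,0,60]]]'
python3 go.py 0.430 -0.0605 0.004 107
```

```text
time: 6.92
ee_pos: [0.4348, -0.0612, 0.0494]
tcp_rot: [179.4, 0.3, 107.3]
wrist_force: [0.0, 0.3, -1.7]
opening: 0.0511
t 6.9 q [-8. -0. 65.] shift cm [ 0.23 -0.48  4.53] turn [0.01  0.005 0.005] after turn [ 0.2  -0.44  4.54] open 0.0511 F [ 0.   0.3 -1.7]
```

```bash
python3 -m pendant '[[[0.2,-0.45,2.2,0.01,0.005,0,60],[0,-0.1,2.0,0.005,0,0,60],[0,0,0.3,0,0,0,60],[0,0,0,0,0,0,60]]]'
python3 go.py 0.430 -0.0605 0.004 107
```

```text
time: 7.25
ee_pos: [0.4322, -0.0615, 0.0089]
tcp_rot: [180.0, 0.1, 107.2]
wrist_force: [-0.1, 0.2, -0.2]
opening: 0.051
t 7.2 q [-8. -0. 65.] shift cm [ 0.16 -0.19  0.49] turn [0.    0.002 0.004] after turn [ 0.16 -0.19  0.49] open 0.051 F [-0.1  0.2 -0.2]
```

```bash
python3 -m pendant '[[[0.15,-0.15,0.5,0,0,0,60],[0,0,0,0,0,0,0],[0,0,0,0,0,0,0],[0,0,0,0,0,0,0],[0,0,0,0,0,0,0]]]' 40
python3 -m pendant '[[[0,0,0,0,0,0,0],[0,0,-3,0,0,0,0],[0,0,-4,0,0,0,0],[0,0,-4,0,0,0,0],[0,0,0,0,0,0,0]]]'
python3 look.py w4.png ruined_float; python3 go.py 0.465 -0.365 0.24 107
```

```text
time: 7.67
ee_pos: [0.4334, -0.0608, 0.0094]
tcp_rot: [179.6, 0.3, 107.2]
wrist_force: [-0.4, -0.7, 0.5]
opening: 0.0027
time: 8.08
ee_pos: [0.4304, -0.0602, 0.1225]
tcp_rot: [179.8, 0.2, 107.2]
wrist_force: [1.1, -0.1, 0.9]
opening: -0.0001
[ -7.9 -11.9 -14.5  87.4  -0.1  64.9] [ 0.4298 -0.0601  0.1196]
ruined_float [257. 161.] 0.82 [[ 0.4248 -0.0453]]
 mask [243. 136. 274. 186.] 0.74 rect@z.01 [[0.4, -0.019], [0.429, -0.011], [0.447, -0.065], [0.416, -0.075]]
t 8.2 q [-8. -0. 65.] shift cm [-30.23  -5.57 -12.41] turn [-0.004  0.     0.004] after turn [-30.25  -5.4  -12.43] open -0.0001 F [ 0.5  0.5 -0.3]
```

View pics/w4.png

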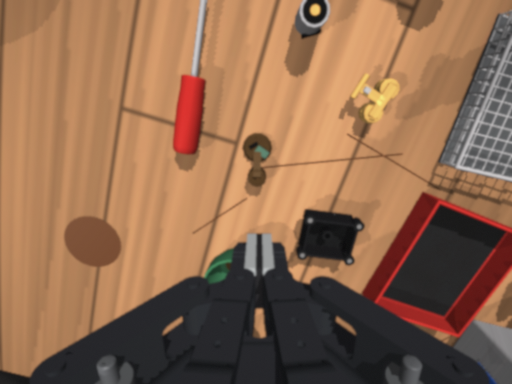

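The fingers shut to 0 and the float stayed where it was, so the grasp missed (pancake (257,148), drum (257,178)). I'll check the tip projection and the drum position before retrying.

```bash
python3 - <<'E'
from h import *
im,K,D,P=shot('wrist'); o=bot.get_obs()
print(o['ee_pos'],w2px([o['ee_pos']],K,D,P),px2w([[257,177]],K,D,P,.018),px2w([[258,148]],K,D,P,.006))
im,K,D,P=shot('side','s2.png')
print(w2px([[.43,-.06,.009],[.422,-.031,.003]],K,D,P)); cv2.imwrite('pics/s2c.png',cv2.resize(im[100:220,250:370],(600,600),interpolation=cv2.INTER_CUBIC)[:,:,::-1])
E
```

```text
[ 0.42759415 -0.05982979  0.11470161] [[257.08804186 219.58487101]] [[ 0.42509818 -0.05554333]] [[ 0.41770528 -0.02849831]]
[[312.74605121 177.10630691]
 [315.49839374 188.0498257 ]]
```

View pics/s2c.png

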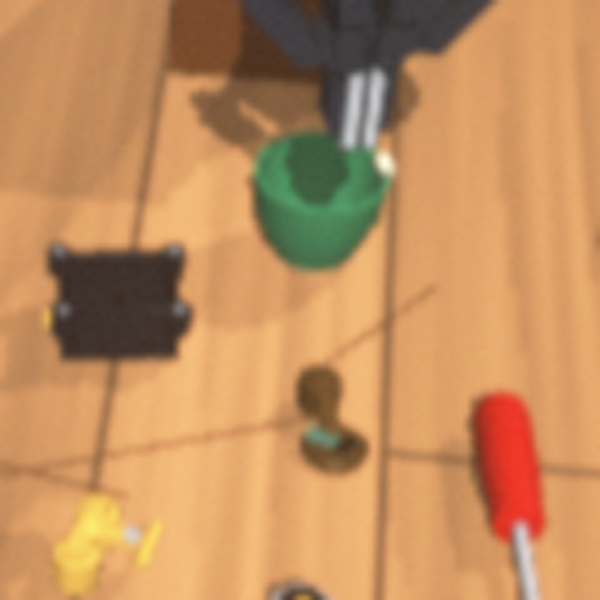

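```bash
python3 - <<'E'
from h import *
o=bot.get_obs(); e=o['ee_pos']; print(e,bot.get_calibration('wrist')['T_tool_cam'])
rr=R.from_euler('xyz',o['tcp_rot'],degrees=True)
for n in ['wrist','side','top']:
    im,K,D,P=shot(n)
    print(n,w2px([e+rr.apply([0,0,-d]) for d in (0,.01,.019,.03)]+[e+rr.apply([-d,0,0]) for d in (.01,.02)],K,D,P).round(0).tolist())
    if n=='wrist': cv2.imwrite('pics/tipc.png',cv2.resize(im[200:280,200:320],(600,400),interpolation=cv2.INTER_CUBIC)[:,:,::-1])
    if n=='side': cv2.imwrite('pics/tipc.png',np.hstack([cv2.imread('pics/tipc.png')[:,100:500],cv2.resize(im[90:150,280:340],(400,400),interpolation=cv2.INTER_CUBIC)[:,:,::-1]]))
E
```

```text
[ 0.4273026  -0.05977628  0.11427034] [[ 6.28629055e-04 -9.49076626e-01 -3.15044701e-01  8.01330517e-02]
 [ 9.99999712e-01  7.30249126e-04 -2.04521777e-04  7.45610403e-04]
 [ 4.24167955e-04 -3.15044481e-01  9.49076812e-01 -1.78503360e-01]
 [ 0.00000000e+00  0.00000000e+00  0.00000000e+00  1.00000000e+00]]
wrist [[258.0, 220.0], [258.0, 227.0], [258.0, 233.0], [258.0, 241.0], [258.0, 233.0], [258.0, 246.0]]
side [[319.0, 141.0], [319.0, 137.0], [320.0, 133.0], [320.0, 129.0], [317.0, 138.0], [316.0, 135.0]]
top [[281.0, 252.0], [282.0, 252.0], [282.0, 252.0], [282.0, 252.0], [286.0, 251.0], [291.0, 250.0]]
```

View pics/tipc.png

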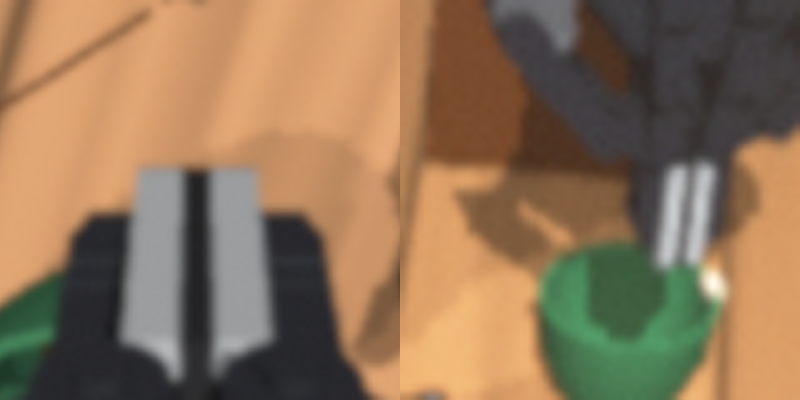

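```bash
python3 - <<'E'
from h import *
o=bot.get_obs(); rr=R.from_euler('xyz',o['tcp_rot'],degrees=True)
Ms=[];us=[]
for n,uv in [('wrist',[259.2,233.6]),('side',[321.9,130.2])]:
    im,K,D,P=shot(n); Ms.append(np.linalg.inv(P)[:3]); us.append(cv2.undistortPoints(np.array([[uv]],float),K,D).reshape(2,1))
X=cv2.triangulatePoints(*Ms,*us); X=(X[:3]/X[3]).ravel(); print(X,'in tool',rr.inv().apply(X-o['ee_pos']))
im,K,D,P=shot('top','t2.png'); cv2.imwrite('pics/t2c.png',cv2.resize(im[210:290,240:360],(780,520),interpolation=cv2.INTER_CUBIC)[:,:,::-1])
E
```

```text
[ 0.42514434 -0.05293391  0.14715253] in tool [ 0.00719787 -0.00023795 -0.03283179]
```

```bash
python3 - <<'E'
from h import *
im,K,D,P=shot('side'); print(px2w([[314,176.5]],K,D,P,.018))
im,K,D,P=shot('wrist'); print(px2w([[257,177]],K,D,P,.018))
E
python3 go.py 0.428 -0.058 0.01 107
```

```text
[[ 0.42768465 -0.05239144]]
[[ 0.42432872 -0.05524341]]
t 8.7 q [-8. -0. 65.] shift cm [ 0.16  0.14 10.51] turn [-0.005 -0.001  0.004] after turn [ 0.17  0.08 10.51] open -0.0002 F [ 0.3  0.2 -0.7]
```

View pics/t2c.png

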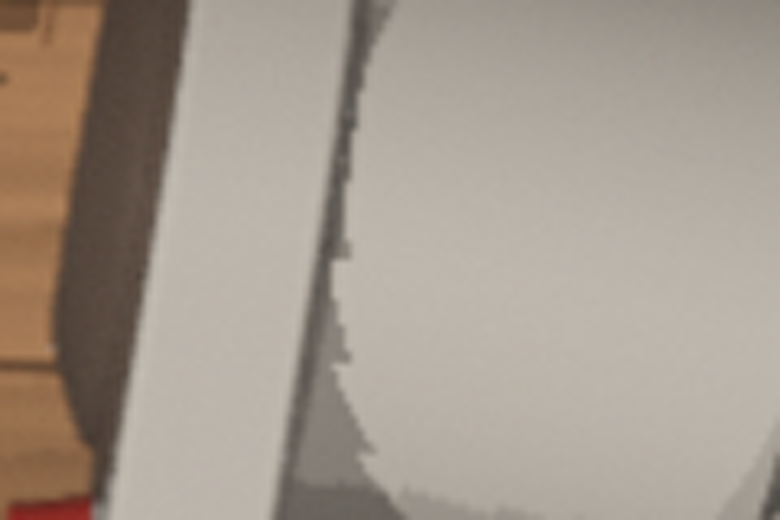

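```bash
python3 -m pendant '[[[0.2,-0.05,0,0,0,0,60],[0.2,0,3,0,0,0,60],[0,0,3,0,0,0,60],[0,0,3,0,0,0,60],[0,0,0,0,0,0,60]]]'
python3 -m pendant '[[[0,0,1.0,0,0,0,60],[0,0,0,0,0,0,60]]]'
python3 go.py 0.426 -0.056 0.00 107
```

```text
time: 9.15
ee_pos: [0.4269, -0.0559, 0.024]
tcp_rot: [-179.9, 0.1, 107.2]
wrist_force: [-1.7, 1.1, -0.8]
opening: 0.0512
time: 9.32
ee_pos: [0.4265, -0.0558, 0.0141]
tcp_rot: [-179.9, 0.1, 107.2]
wrist_force: [-0.2, -0.8, 0.2]
opening: 0.0516
t 9.3 q [-7. -0. 65.] shift cm [-0.01 -0.06  1.41] turn [-0.002  0.001  0.004] after turn [-0.01 -0.06  1.41] open 0.0516 F [-0.2 -0.8  0.2]
```

```bash
for i in 1; do python3 -m pendant '[[[0,0,1.0,0,0,0,60],[0,0,0,0,0,0,60]]]'
python3 -m pendant '[[[0,0,0.7,0,0,0,60],[0,0,0,0,0,0,60]]]'; done
python3 go.py 0.426 -0.056 0.00 107
python3 - <<'E'
from h import *
im,K,D,P=shot('side'); cv2.imwrite('pics/s3c.png',cv2.resize(im[130:220,265:355],(600,600),interpolation=cv2.INTER_CUBIC)[:,:,::-1])
E
```

```text
time: 9.48
ee_pos: [0.4279, -0.0559, 0.0057]
tcp_rot: [180.0, 0.1, 107.2]
wrist_force: [-0.6, 0.1, -1.1]
opening: 0.0515
time: 9.65
ee_pos: [0.4292, -0.0561, -0.0002]
tcp_rot: [179.8, 0.2, 107.2]
wrist_force: [-0.3, 0.2, -1.4]
opening: 0.0512
t 9.7 q [-7. -0. 65.] shift cm [ 0.1  -0.3  -0.02] turn [0.003 0.003 0.004] after turn [ 0.1  -0.3  -0.02] open 0.0512 F [-0.3  0.2 -1.4]
```

View pics/s3c.png

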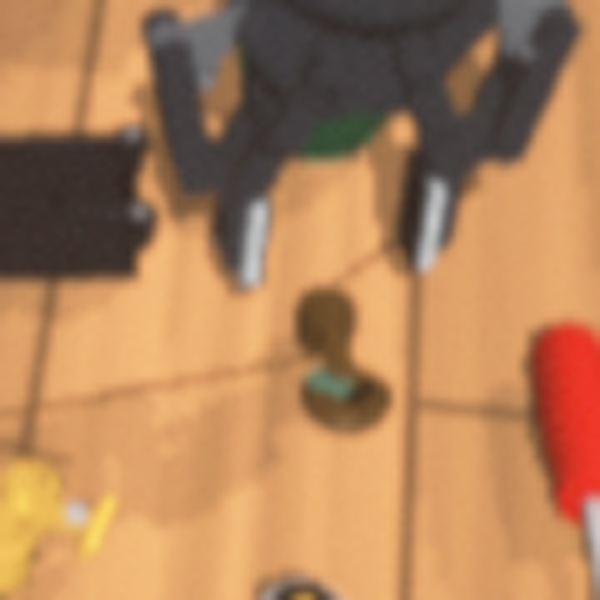

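```bash
python3 -m pendant '[[[0,-0.15,0.8,0,0,0,60],[0,-0.1,0.4,0,0,0,60],[0,0,0,0,0,0,60]]]'
python3 -m pendant '[[[0,0,0.5,0,0,0,60],[0,0,0,0,0,0,60]]]'
python3 go.py 0.426 -0.056 -0.02 107
```

```text
time: 9.95
ee_pos: [0.4281, -0.0571, -0.0113]
tcp_rot: [179.6, 0.3, 107.2]
wrist_force: [-0.5, 0.8, -0.6]
opening: 0.0513
time: 10.12
ee_pos: [0.4279, -0.0572, -0.0169]
tcp_rot: [179.7, 0.3, 107.2]
wrist_force: [0.1, -0.8, -0.8]
opening: 0.0512
t 10.1 q [-8. -0. 65.] shift cm [ 0.17 -0.15  0.3 ] turn [0.006 0.004 0.004] after turn [ 0.17 -0.15  0.31] open 0.0512 F [ 0.1 -0.8 -0.8]
```

```bash
python3 -m pendant '[[[0.15,-0.1,0.3,0,0,0,60],[0,0,0,0,0,0,60]]]'
python3 -m pendant '[[[0,0,0.3,0,0,0,60],[0,0,0,0,0,0,60]]]'
python3 -m pendant '[[[0,0,0.3,0,0,0,60],[0,0,0,0,0,0,60]]]'
python3 go.py 0.426 -0.056 -0.02 107
```

```text
time: 10.28
ee_pos: [0.4264, -0.056, -0.0204]
tcp_rot: [179.7, 0.2, 107.2]
wrist_force: [-0.5, 0.6, -0.0]
opening: 0.0513
time: 10.45
ee_pos: [0.4264, -0.0559, -0.0236]
tcp_rot: [179.7, 0.3, 107.2]
wrist_force: [1.0, 0.1, -0.1]
opening: 0.0513
time: 10.62
ee_pos: [0.4265, -0.0559, -0.0268]
tcp_rot: [179.7, 0.3, 107.2]
wrist_force: [0.0, -0.1, 0.2]
opening: 0.0514
t 10.6 q [-7. -0. 65.] shift cm [ 0.   -0.04 -0.68] turn [0.006 0.005 0.004] after turn [ 0.   -0.05 -0.68] open 0.0514 F [ 0.  -0.1  0.2]
```

```bash
python3 -m pendant '[[[0,0,0,0,0,0,0],[0,0,0,0,0,0,0],[0,0,0,0,0,0,0],[0,0,0,0,0,0,0],[0,0,0,0,0,0,0]]]' 40
```

```text
time: 11.03
ee_pos: [0.4268, -0.056, -0.0265]
tcp_rot: [179.6, 0.3, 107.2]
wrist_force: [-0.7, -0.5, 0.1]
opening: 0.0178
```

```bash
python3 -m pendant '[[[0,0,-2,0,0,0,0],[0,0,-4,0,0,0,0],[0,0,-4,0,0,0,0],[0,0,-4,0,0,0,0],[0,0,-4,0,0,0,0]]]' 
python3 -m pendant '[[[-1,0,-3.5,0,0,0,0],[-2,-0.4,-2,0,0,0,0],[-3.5,-0.7,0,0,0,0,0],[-3.5,-0.7,0,0,0,0,0],[-3.5,-0.7,0,0,0,0,0]]]'
python3 -m pendant '[[[-3.5,-0.7,0,0,0,0,0],[-3.5,-0.7,0,0,0,0,0],[0,0,0,0,0,0,0]]]'
python3 look.py w5.png ruined_float scrap_chute
python3 go.py 0.465 -0.365 0.2 107
```

```text
time: 11.45
ee_pos: [0.4194, -0.0547, 0.1505]
tcp_rot: [-179.5, -0.1, 107.2]
wrist_force: [0.7, -0.5, -0.4]
opening: 0.0172
time: 11.87
ee_pos: [0.4396, -0.1915, 0.2207]
tcp_rot: [179.6, 0.3, 107.8]
wrist_force: [1.0, 0.6, -0.6]
opening: 0.0172
time: 12.12
ee_pos: [0.4479, -0.2709, 0.2207]
tcp_rot: [179.6, 0.4, 107.6]
wrist_force: [0.8, -0.7, 0.1]
opening: 0.0171
[-31.    1.2   8.9  97.2   0.   41.4] [ 0.4476 -0.2689  0.221 ]
ruined_float [258. 226.] 0.66 [[ 0.4815 -0.3769]]
 mask [233. 175. 289. 273.] 0.61 rect@z.01 [[0.416, -0.311], [0.486, -0.275], [0.567, -0.423], [0.488, -0.466]]
 mask [234. 176. 286. 272.] 0.65 rect@z.01 [[0.421, -0.302], [0.494, -0.279], [0.55, -0.438], [0.467, -0.464]]
t 12.4 q [-31.   0.  41.] shift cm [-10.02  -1.44   2.27] turn [0.008 0.007 0.015] after turn [-10.05  -1.27   2.21] open 0.0178 F [-0.5 -0.5  0.6]
```

View pics/w5.png

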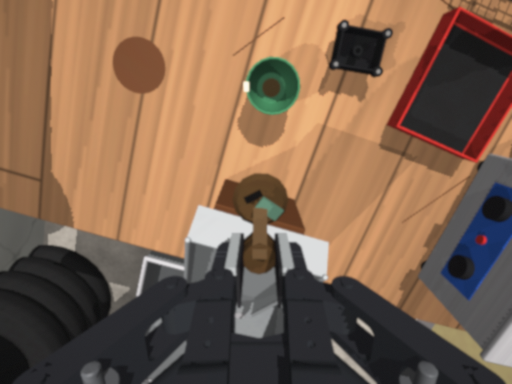

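```bash
python3 - <<'E'
from h import *
im,K,D,P=shot('wrist'); print(px2w([[200,208],[328,240]],K,D,P,.185),px2w([[200,208],[328,240]],K,D,P,.15))
E
python3 go.py 0.465 -0.365 0.125 107
```

```text
[[ 0.40355613 -0.28513636]
 [ 0.51736456 -0.28047165]] [[ 0.40052352 -0.30096885]
 [ 0.53286127 -0.29554467]]
t 12.4 q [-31.   0.  41.] shift cm [-9.97 -1.52  9.78] turn [0.008 0.007 0.015] after turn [-10.06  -1.29   9.72] open 0.0172 F [0.1 0.1 1.3]
```

```bash
python3 -m pendant '[[[-3.4,-0.5,0,0.008,0.007,0.015,0],[-3.4,-0.5,0,0,0,0,0],[-3.4,-0.5,0,0,0,0,0],[0,0,2.5,0,0,0,0],[0,0,2.5,0,0,0,0]]]' 
python3 -m pendant '[[[0,0,2.5,0,0,0,0],[0,0,2,0,0,0,0],[0,0,0,0,0,0,0]]]'
python3 go.py 0.465 -0.365 0.115 107
```

```text
time: 12.83
ee_pos: [0.4695, -0.3663, 0.1794]
tcp_rot: [179.5, 0.6, 107.6]
wrist_force: [-0.2, 1.1, -0.4]
opening: 0.0175
time: 13.08
ee_pos: [0.4706, -0.3648, 0.1298]
tcp_rot: [179.6, 0.6, 107.8]
wrist_force: [-1.1, -3.4, 1.3]
opening: 0.0179
t 13.1 q [-38.  -0.  34.] shift cm [ 0.16 -0.55  1.47] turn [0.007 0.01  0.014] after turn [ 0.14 -0.55  1.48] open 0.0179 F [-1.1 -3.4  1.3]
```

```bash
python3 -m pendant '[[[0,0,0,0,0,0,50],[0,0,0,0,0,0,50],[0,0,0,0,0,0,50],[0,0,0,0,0,0,50],[0,0,0,0,0,0,50]]]' 
python3 -m pendant '[[[0,0,-3,0,0,0,50],[0,0,-4,0,0,0,50],[0,0,-4,0,0,0,50],[2,0,-2,0,0,0,50],[3,0,0,0,0,0,50]]]' 
python3 -m pendant '[[[4,0,0,0,0,0,70],[4,0,0,0,0,0,70],[4,0,0,0,0,0,70],[4,0,0,0,0,0,70],[0,0,0,0,0,0,70]]]' 
python3 - <<'E'
from h import *
im,K,D,P=shot('top','t3.png')
for f in (bot.mark_of,bot.masks_of):
  for a in f('top','ruined_float')[:3]: print(a['confidence'],a.get('uv',a.get('extent')))
print(w2px([[.467,-.5,-.165],[.467,-.8,-.165]],K,D,P))
im,K,D,P=shot('wrist','w6.png')
for a in bot.mark_of('wrist','ruined_float'): print('w',a['confidence'],a['uv'])
E
```

```text
time: 13.5
ee_pos: [0.4724, -0.362, 0.1353]
tcp_rot: [179.4, 0.8, 108.0]
wrist_force: [-0.3, -0.6, -0.7]
opening: 0.043
time: 13.92
ee_pos: [0.4545, -0.314, 0.2689]
tcp_rot: [179.5, 0.6, 107.9]
wrist_force: [1.5, 0.7, 0.3]
opening: 0.0426
time: 14.33
ee_pos: [0.4027, -0.1547, 0.2729]
tcp_rot: [179.0, 0.9, 107.8]
wrist_force: [-0.3, -0.2, 0.4]
opening: 0.06
0.32 [226.5, 205.5]
[[438.20231328 241.60323726]
 [538.92151093 242.88315028]]
w 0.49 [221.9, 318.8]
w 0.38 [375.5, 38.7]
```

```bash
for k in 1; do
python3 -m pendant '[[[0,0,0,0,0,-0.12,100],[0,0,0,0,0,-0.12,100],[0,0,0,0,0,-0.12,100],[0,0,0,0,0,-0.12,100],[0,0,0,0,0,-0.12,100]]]' >/dev/null
python3 -m pendant '[[[0,0,0,0,0,-0.12,100],[0,0,0,0,0,-0.12,100],[0,0,0,0,0,-0.12,100],[0,0,0,0,0,-0.12,100],[0,0,0,0,0,-0.12,100]]]' >/dev/null
python3 -m pendant '[[[0,0,0,0,0,-0.12,100],[0,0,0,0,0,-0.06,100],[0,0,0,0,0,0,100]]]'; done
python3 go.py 0.527 -0.105 0.12 188
```

```text
time: 15.67
ee_pos: [0.4091, -0.1763, 0.2637]
tcp_rot: [-179.6, 0.1, -170.7]
wrist_force: [-0.4, 0.0, -0.0]
opening: 0.0852
t 15.7 q [-23.  -0. -32.] shift cm [-12.76   5.23  14.35] turn [-0.006  0.002  0.022] after turn [-12.67   5.42  14.37] open 0.0852 F [-0.4  0.  -0. ]
```

```bash

python3 -m pendant '[[[-3.2,1.35,0,0,0,0.022,100],[-3.2,1.35,0,0,0,0,100],[-3.2,1.35,3,0,0,0,100],[-3.2,1.35,3.5,0,0,0,100],[0,0,3.5,0,0,0,100]]]'
python3 -m pendant '[[[0,0,3.5,0,0,0,100],[0,0,0,0,0,0,100]]]'
python3 look.py w7.png float_bowl tea_cup; python3 go.py 0.527 -0.105 0.0 188
python3 - <<'E'
from h import *
im,K,D,P=shot('wrist','w7.png'); im2=shot('top','t4.png')[0]; 
cv2.imwrite('pics/w7c.png',np.vstack([im[40:290],cv2.resize(im2[160:320,392:512],(333,350) if 0 else (262,350),interpolation=cv2.INTER_CUBIC)[:, :].repeat(1,0) if 0 else cv2.copyMakeBorder(cv2.resize(im2[160:320,372:512],(306,350),interpolation=cv2.INTER_CUBIC),0,0,0,206,cv2.BORDER_CONSTANT)])[:,:,::-1])
E
```

```text
time: 16.08
ee_pos: [0.53, -0.1141, 0.1735]
tcp_rot: [-179.4, 0.7, -173.5]
wrist_force: [1.0, -0.0, -0.1]
opening: 0.0854
time: 16.25
ee_pos: [0.5293, -0.1142, 0.1283]
tcp_rot: [-179.6, 0.0, -173.8]
wrist_force: [-0.8, -0.1, -0.8]
opening: 0.0852
[-12.    2.7   0.6  87.5  -0.4 -18.2] [ 0.53   -0.1146  0.1321]
float_bowl [273. 174.] 0.68 [[ 0.5267 -0.0998]]
 mask [250. 146. 299. 212.] 0.91 rect@z.01 [[0.5, -0.132], [0.491, -0.077], [0.561, -0.062], [0.571, -0.122]]
tea_cup [214.  82.] 0.93 [[ 0.4361 -0.1731]]
 mask [168.  34. 240. 118.] 0.95 rect@z.01 [[0.437, -0.237], [0.385, -0.186], [0.428, -0.129], [0.485, -0.179]]
t 16.5 q [-12.  -0. -18.] shift cm [ 0.67  1.25 13.92] turn [-0.012  0.015 -0.03 ] after turn [ 0.43  1.1  13.94] open 0.0853 F [-0.4 -0.1 -0.1]
```

View pics/w7c.png

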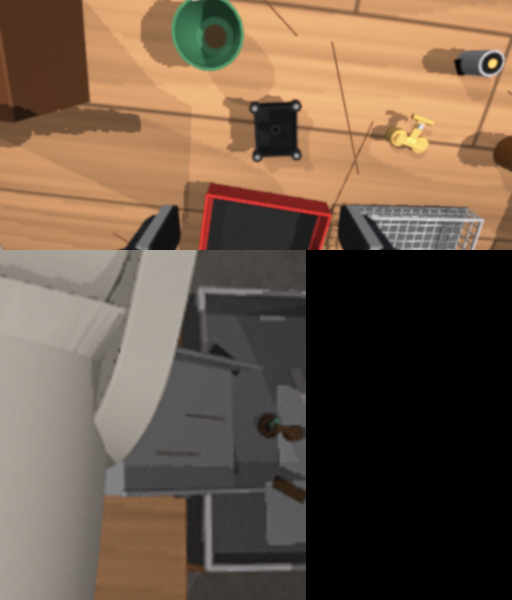

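The ruined float is in the bin: the lower panel shows it at about (280,427), past the chute. The wrist view shows the bowl square to the jaws, centre about px (277,171) full-frame, and the cup untouched. Next is the bowl.

```bash

python3 -m pendant '[[[0.1,0.8,0,-0.006,0.007,-0.03,100],[0,0.8,3,0,0,0,100],[0,0,3,0,0,0,100],[0,0,3,0,0,0,100],[0,0,0,0,0,0,100]]]'
python3 look.py w8.png float_bowl; python3 go.py 0.527 -0.1 -0.02 188
```

```text
time: 17.02
ee_pos: [0.5347, -0.099, 0.0552]
tcp_rot: [-179.5, 1.2, -171.6]
wrist_force: [-0.9, 0.3, -1.2]
opening: 0.0853
[-10.4   2.2  -8.   78.3  -0.1 -18.8] [ 0.5359 -0.0993  0.0585]
 mask [225. 152. 297. 236.] 0.62 rect@z.01 [[0.5, -0.135], [0.49, -0.076], [0.563, -0.06], [0.574, -0.126]]
t 17.2 q [-10.  -0. -19.] shift cm [1.29 0.24 8.14] turn [-0.012  0.028  0.006] after turn [1.07 0.14 8.17] open 0.0855 F [0.9 0.  0.4]
```

```bash

python3 -m pendant '[[[0.5,0.1,2.5,-0.012,0.028,0.006,100],[0.4,0,2.5,0,0,0,100],[0,0,2,0,0,0,100],[0,0,0,0,0,0,100]]]'
python3 go.py 0.528 -0.1 -0.02 188
```

```text
time: 17.5
ee_pos: [0.5365, -0.1016, 0.002]
tcp_rot: [-179.7, 0.8, -171.9]
wrist_force: [-0.2, 0.8, 0.3]
opening: 0.085
t 17.5 q [-11.   0. -19.] shift cm [0.85 0.28 2.19] turn [-0.004  0.015  0.001] after turn [0.82 0.27 2.2 ] open 0.085 F [-0.2  0.8  0.3]
```

```bash

python3 -m pendant '[[[0.8,0.2,0,-0.004,0.015,0,100],[0.2,0,0.8,0,0,0,100],[0,0,0.8,0,0,0,100],[0,0,0.4,0,0,0,100],[0,0,0,0,0,0,100]]]'
python3 go.py 0.528 -0.1 -0.02 188
```

```text
time: 17.92
ee_pos: [0.5301, -0.1019, -0.0106]
tcp_rot: [-179.8, 0.5, -171.9]
wrist_force: [0.1, -0.9, 0.7]
opening: 0.0857
t 17.9 q [-11.  -0. -19.] shift cm [0.19 0.22 0.93] turn [-0.003  0.008  0.001] after turn [0.18 0.21 0.94] open 0.0857 F [ 0.1 -0.9  0.7]
```

```bash

python3 -m pendant '[[[0.2,0.2,0.6,0,0.008,0,100],[0,0,0.5,0,0,0,100],[0,0,0.2,0,0,0,100],[0,0,0,0,0,0,30],[0,0,0,0,0,0,30]]]' 30
python3 -m pendant '[[[0,0,0,0,0,0,30],[0,0,0,0,0,0,30],[0,0,0,0,0,0,30]]]'
python3 go.py 0.609 0.322 0.15 188
```

```text
time: 18.33
ee_pos: [0.5282, -0.1, -0.0243]
tcp_rot: [-179.8, 0.0, -171.9]
wrist_force: [-0.9, -0.4, -0.1]
opening: 0.0642
time: 18.58
ee_pos: [0.5284, -0.1, -0.0239]
tcp_rot: [-179.8, 0.0, -171.9]
wrist_force: [0.7, -0.8, -0.0]
opening: 0.0452
t 18.6 q [-11.  -0. -19.] shift cm [-13.92  40.58 -17.54] turn [-0.004  0.     0.001] after turn [-13.86  40.67 -17.39] open 0.0452 F [ 0.7 -0.8 -0. ]
```

```bash

python3 -m pendant '[[[0,0,-2,0,0,0,30],[0,0,-4,0,0,0,30],[0,0,-4,0,0,0,30],[0,0,-2,0,0,0,30],[-0.6,1.8,0,0,0,0,30]]]'
python3 -m pendant '[[[-1.2,3.5,0,0,0,0,30],[-1.2,3.5,0,0,0,0,30],[-1.2,3.5,0,0,0,0,30],[-1.2,3.5,0,0,0,0,30],[-1.2,3.5,0,0,0,0,30]]]'
python3 -m pendant '[[[-1.2,3.5,0,0,0,0,30],[-1.2,3.5,0,0,0,0,30],[-1.2,3.5,0,0,0,0,30],[-1.2,3.5,0,0,0,0,30],[0,0,0,0,0,0,30]]]'
python3 look.py w9.png float_bowl blue_tray
python3 go.py 0.609 0.322 0.0 188
```

```text
time: 19.0
ee_pos: [0.529, -0.0821, 0.0988]
tcp_rot: [-179.9, -0.3, -172.0]
wrist_force: [0.1, -0.2, -0.5]
opening: 0.0452
time: 19.42
ee_pos: [0.5675, 0.1018, 0.1031]
tcp_rot: [-179.7, 0.2, -172.6]
wrist_force: [0.9, 0.1, -0.6]
opening: 0.0452
time: 19.83
ee_pos: [0.5976, 0.2604, 0.1022]
tcp_rot: [-179.8, 0.3, -172.4]
wrist_force: [0.4, -1.0, -1.5]
opening: 0.0451
[23.5 17.9 14.7 86.6 -0.3 15.9] [0.5972 0.2581 0.1023]
float_bowl [261. 236.] 0.74 [[0.6624 0.2709]]
 mask [204. 190. 316. 311.] 0.95 rect@z.01 [[0.613, 0.203], [0.597, 0.318], [0.749, 0.348], [0.768, 0.214]]
blue_tray [316. 198.] 0.83 [[0.6087 0.3234]]
 mask [246. 134. 420. 274.] 0.9 rect@z.01 [[0.693, 0.252], [0.55, 0.245], [0.54, 0.408], [0.685, 0.444]]
t 20.1 q [23. -0. 16.] shift cm [-1.97  6.7  10.33] turn [-0.005  0.005 -0.012] after turn [-2.1   6.63 10.35] open 0.0452 F [ 0.7 -1.   0.3]
```

```bash

python3 -m pendant '[[[-0.9,2.5,0,0,0,0,30],[-0.9,2.8,0,0,0.005,0,30],[-0.4,1.5,0,0,0,0,30],[0,0,0,0,0,0,30]]]'
python3 go.py 0.609 0.323 -0.019 188
```

```text
time: 20.42
ee_pos: [0.6125, 0.3184, 0.1059]
tcp_rot: [-179.7, 0.1, -173.3]
wrist_force: [0.9, 0.4, -0.5]
opening: 0.0451
t 20.4 q [28. -0. 21.] shift cm [ 0.31  0.56 12.49] turn [-0.005  0.002 -0.022] after turn [ 0.28  0.51 12.49] open 0.0451 F [ 0.9  0.4 -0.5]
```

```bash

python3 -m pendant '[[[0.2,0.4,2.5,0,0,-0.02,30],[0.1,0.2,3,0,0,0,30],[0,0,3,0,0,0,30],[0,0,2,0,0,0,30],[0,0,0,0,0,0,30]]]'
python3 go.py 0.609 0.323 -0.019 188
```

```text
time: 20.83
ee_pos: [0.6119, 0.3165, 0.002]
tcp_rot: [-179.8, 0.5, -172.5]
wrist_force: [-0.9, -0.1, -1.0]
opening: 0.0456
t 20.8 q [28. -0. 20.] shift cm [0.22 0.69 2.09] turn [-0.003  0.009 -0.008] after turn [0.2  0.68 2.1 ] open 0.0456 F [-0.9 -0.1 -1. ]
```

```bash

python3 -m pendant '[[[0.2,0.6,0.8,0,0.009,0,30],[0,0,0.6,0,0,0,30],[0,0,0.3,0,0,0,30],[0,0,0,0,0,0,30]]]'
python3 -m pendant '[[[0,0,0.2,0,0,0,30],[0,0,0,0,0,0,30]]]'
python3 go.py 0.609 0.323 -0.019 188
```

```text
time: 21.17
ee_pos: [0.6105, 0.3192, -0.0124]
tcp_rot: [-179.8, 0.1, -172.7]
wrist_force: [0.1, -0.2, -0.1]
opening: 0.0452
time: 21.33
ee_pos: [0.6116, 0.3195, -0.0125]
tcp_rot: [-179.9, 0.2, -172.7]
wrist_force: [-0.1, -0.3, -1.0]
opening: 0.0454
t 21.3 q [28. -0. 20.] shift cm [0.22 0.38 0.65] turn [-0.002  0.004 -0.013] after turn [0.21 0.38 0.65] open 0.0454 F [-0.1 -0.3 -1. ]
```

```bash

python3 -m pendant '[[[0,0.2,0.4,0,0,0,30],[0,0,0.3,0,0,0,30],[0,0,0,0,0,0,30]]]'
python3 -m pendant '[[[0,0,0.3,0,0,0,30],[0,0,0,0,0,0,30]]]'
```

```text
time: 21.58
ee_pos: [0.6124, 0.3223, -0.0182]
tcp_rot: [-180.0, 0.4, -172.7]
wrist_force: [-0.4, 0.2, -0.4]
opening: 0.0454
time: 21.75
ee_pos: [0.6127, 0.3228, -0.0208]
tcp_rot: [-180.0, 0.5, -172.7]
wrist_force: [-0.3, -0.2, 0.9]
opening: 0.0454
```

```bash

python3 -m pendant '[[[0,0,0.2,0,0,0,30],[0,0,0,0,0,0,30]]]'
python3 -m pendant '[[[0,0,0,0,0,0,70],[0,0,0,0,0,0,70],[0,0,0,0,0,0,70],[0,0,0,0,0,0,70]]]'
python3 -m pendant '[[[0,0,-2,0,0,0,70],[0,0,-4,0,0,0,70],[0,0,-4,0,0,0,70],[0,0,-3,0,0,0,70],[0,0,0,0,0,0,70]]]'
python3 look.py w10.png float_bowl blue_tray t_wrench
```

```text
time: 21.92
ee_pos: [0.6132, 0.323, -0.0206]
tcp_rot: [180.0, 0.6, -172.7]
wrist_force: [-0.0, 0.0, -1.1]
opening: 0.0455
time: 22.25
ee_pos: [0.6131, 0.3229, -0.021]
tcp_rot: [-180.0, 0.6, -172.7]
wrist_force: [-0.1, 0.5, -1.0]
opening: 0.0598
time: 22.67
ee_pos: [0.609, 0.3212, 0.1084]
tcp_rot: [-179.8, 0.0, -172.7]
wrist_force: [-0.2, 1.6, 1.4]
opening: 0.0598
[27.9 23.9 22.8 89.1 -0.2 20.6] [0.6086 0.3211 0.1058]
float_bowl [263. 184.] 0.6 [[0.6135 0.3254]]
 mask [234. 155. 291. 224.] 0.7 rect@z.01 [[0.659, 0.296], [0.584, 0.289], [0.576, 0.347], [0.65, 0.359]]
 mask [186. 113. 354. 257.] 0.59 rect@z.01 [[0.695, 0.238], [0.551, 0.241], [0.54, 0.403], [0.684, 0.427]]
 mask [188.   0. 284.  35.] 0.8 rect@z.01 [[0.468, 0.238], [0.446, 0.241], [0.45, 0.323], [0.473, 0.321]]
```

```bash
python3 go.py 0.425 0.286 0.1 173
python3 -m pendant '[[[2,0.5,0,0,0,0.1,45],[3.5,0.7,0,0,0,0.1,45],[3.5,0.7,0,0,0,0.05,45],[3.5,0.3,0,0,0,0,45],[3.5,0.2,0,0,0,0,45]]]'
python3 -m pendant '[[[0,0,0,0,0,0,45]]]'
python3 look.py w11.png t_wrench;python3 go.py 0.425 0.286 0.1 173
```

```text
t 23.0 q [28. -0. 21.] shift cm [18.42 -1.05  0.15] turn [-0.009 -0.009  0.25 ] after turn [17.59 -5.57 -0.04] open 0.0597 F [-0.2 -0.3  0.8]
time: 23.43
ee_pos: [0.4454, 0.3491, 0.0919]
tcp_rot: [-179.0, -0.8, 171.8]
wrist_force: [-1.0, 0.7, 1.2]
opening: 0.0381
time: 23.52
ee_pos: [0.4402, 0.3495, 0.0912]
tcp_rot: [-179.0, -1.0, 172.0]
wrist_force: [0.2, -1.0, -0.5]
opening: 0.0384
[38.3  7.5  1.2 85.1 -0.  46.3] [0.4422 0.3493 0.0911]
t_wrench [192. 177.] 0.58 [[0.4222 0.2808]]
 mask [160. 113. 235. 222.] 0.69 rect@z.01 [[0.356, 0.261], [0.362, 0.333], [0.472, 0.321], [0.467, 0.24]]
t 23.7 q [38. -0. 46.] shift cm [ 1.11 -6.55 -0.72] turn [-0.017 -0.014 -0.019] after turn [ 1.23 -6.51 -0.85] open 0.0381 F [ 0.2 -0.1 -0.2]
```

```bash
python3 -m pendant '[[[0.3,-2,0,-0.017,-0.014,-0.019,45],[0.4,-2.5,0,0,0,0,45],[0.4,-2,0,0,0,0,45],[0,0,0,0,0,0,45]]]'
cat > fitw.py <<'E'
from h import *; import sys
im,K,D,P=shot('wrist',sys.argv[1])
a=bot.masks_of('wrist','t_wrench')[0]; print(a['confidence'],a['extent'])
m=np.argwhere(a['pixels'])[:,::-1]; X=px2w(m,K,D,P,.006)
# fit: search pose maximising coverage of model (shaft+bar+socket) in mask
from scipy.spatial import cKDTree
from scipy.optimize import minimize
s=np.vstack([np.c_[np.linspace(-40,60,80).repeat(5),np.tile(np.linspace(-4,4,5),80)],np.c_[np.tile(np.linspace(-45,-35,5),60),np.linspace(-42,42,60).repeat(5)]])/1000
t=cKDTree(X)
def f(p,full=0):
    c,sn=np.cos(p[2]),np.sin(p[2]); Y=s@np.array([[c,sn],[-sn,c]])+p[:2]
    return np.minimum(t.query(Y)[0],.02).mean()+np.minimum(cKDTree(Y).query(X[::3])[0],.02).mean()
b=min((minimize(f,[.425+dx,.284,np.radians(w)],method='Nelder-Mead',options=dict(xatol=1e-5,fatol=1e-7)) for w in (165,175,185) for dx in (0,.01)),key=lambda r:r.fun)
print(b.x[:2].round(4),np.degrees(b.x[2]).round(1),b.fun)
E
python3 fitw.py w12.png;python3 go.py 0.425 0.286 0.1 173
```

```text
time: 24.0
ee_pos: [0.4289, 0.2836, 0.0887]
tcp_rot: [-179.9, -0.1, 173.0]
wrist_force: [0.3, -0.7, 1.2]
opening: 0.038
0.63 [221.9, 110.8, 302.1, 225.9]
[0.4249 0.2828] 177.0 0.0013045078346693984
t 24.1 q [34.  0. 41.] shift cm [ 0.48 -0.04 -1.12] turn [-0.    -0.001 -0.   ] after turn [ 0.48 -0.03 -1.12] open 0.0381 F [ 0.1 -0.1 -0.1]
```

```bash
python3 -m pendant '[[[0.4,0.1,0,0,0,-0.07,45],[0,0,3,0,0,0,45],[0,0,3,0,0,0,45],[0,0,3,0,0,0,45],[0,0,0,0,0,0,45]]]'
python3 go.py 0.425 0.283 -0.03 177
```

```text
time: 24.52
ee_pos: [0.4324, 0.2913, -0.0027]
tcp_rot: [179.8, 0.2, 177.1]
wrist_force: [-0.4, -0.2, -1.9]
opening: 0.0383
t 24.5 q [34.  0. 37.] shift cm [ 0.71 -0.88  2.73] turn [0.004 0.004 0.001] after turn [ 0.69 -0.87  2.73] open 0.0383 F [-0.4 -0.2 -1.9]
```

```bash
python3 -m pendant '[[[0.7,-0.85,0,0,0,0,45],[0,0,1,0,0,0,45],[0,0,0.5,0,0,0,45],[0,0,0,0,0,0,45]]]'
python3 go.py 0.425 0.283 -0.03 177
```

```text
time: 24.85
ee_pos: [0.4274, 0.2854, -0.0174]
tcp_rot: [179.8, 0.2, 177.0]
wrist_force: [-0.1, -0.0, 0.2]
opening: 0.0386
t 24.9 q [34.  0. 37.] shift cm [ 0.24 -0.26  1.26] turn [0.004 0.004 0.001] after turn [ 0.23 -0.25  1.26] open 0.0386 F [-0.1 -0.   0.2]
```

```bash
python3 -m pendant '[[[0.25,-0.25,0.3,0,0,0,45],[0,0,0.4,0,0,0,45],[0,0,0,0,0,0,45]]]'
python3 -m pendant '[[[0,0,0.3,0,0,0,45],[0,0,0,0,0,0,45]]]'
python3 -m pendant '[[[0,0,0.3,0,0,0,45],[0,0,0,0,0,0,45]]]'
python3 go.py 0.425 0.283 -0.03 177
```

```text
time: 25.1
ee_pos: [0.4265, 0.2844, -0.0232]
tcp_rot: [179.7, 0.3, 177.0]
wrist_force: [0.2, 0.3, -0.0]
opening: 0.0383
time: 25.27
ee_pos: [0.427, 0.2848, -0.0259]
tcp_rot: [179.6, 0.4, 177.0]
wrist_force: [-0.3, -0.1, 0.0]
opening: 0.0386
time: 25.43
ee_pos: [0.4272, 0.285, -0.0288]
tcp_rot: [179.6, 0.4, 177.0]
wrist_force: [-0.4, -0.7, -0.8]
opening: 0.0383
t 25.4 q [34.  0. 37.] shift cm [ 0.21 -0.21  0.12] turn [0.007 0.007 0.001] after turn [ 0.21 -0.21  0.12] open 0.0383 F [-0.4 -0.7 -0.8]
```

```bash
python3 -m pendant '[[[0,0,0,0,0,0,0],[0,0,0,0,0,0,0],[0,0,0,0,0,0,0],[0,0,0,0,0,0,0],[0,0,0,0,0,0,0]]]' 60
python3 go.py 0.425 0.283 -0.03 177
```

```text
time: 25.85
ee_pos: [0.4274, 0.2852, -0.0282]
tcp_rot: [179.6, 0.5, 177.0]
wrist_force: [0.0, -0.4, -1.1]
opening: 0.0047
t 25.9 q [34.  0. 37.] shift cm [ 0.23 -0.23  0.17] turn [0.007 0.008 0.001] after turn [ 0.23 -0.23  0.18] open 0.0047 F [ 0.  -0.4 -1.1]
```

```bash
python3 -m pendant '[[[0,0,0,0,0,0,0],[0,0,0,0,0,0,0]]]'
python3 -m pendant '[[[0,0,0,0,0,0,40],[0,0,0,0,0,0,40],[0,0,0,0,0,0,40],[0,0,0,0,0,0,40]]]'
python3 -m pendant '[[[0.2,-0.2,0.3,0,0,0,40],[0,0,0.3,0,0,0,40],[0,0,0,0,0,0,40]]]'
python3 go.py 0.425 0.283 -0.034 177
```

```text
time: 26.02
ee_pos: [0.4275, 0.2852, -0.0283]
tcp_rot: [179.6, 0.5, 177.0]
wrist_force: [-0.3, 0.3, 0.4]
opening: 0.0048
time: 26.35
ee_pos: [0.4274, 0.2851, -0.0284]
tcp_rot: [179.6, 0.5, 177.0]
wrist_force: [0.5, -0.1, 0.1]
opening: 0.0341
time: 26.6
ee_pos: [0.4252, 0.2831, -0.035]
tcp_rot: [179.6, 0.5, 177.0]
wrist_force: [0.3, 0.4, -1.3]
opening: 0.0343
t 26.6 q [34.  0. 37.] shift cm [ 0.02 -0.01 -0.1 ] turn [0.007 0.008 0.001] after turn [ 0.02 -0.01 -0.1 ] open 0.0343 F [ 0.3  0.4 -1.3]
```

```bash
python3 -m pendant '[[[0,0,0,0,0,0,0],[0,0,0,0,0,0,0],[0,0,0,0,0,0,0],[0,0,0,0,0,0,0],[0,0,0,0,0,0,0]]]' 80
python3 go.py 0.425 0.283 -0.034 177
```

```text
time: 27.02
ee_pos: [0.4256, 0.2824, -0.0344]
tcp_rot: [179.6, 0.5, 177.0]
wrist_force: [0.3, 0.1, 0.7]
opening: 0.0052
t 27.0 q [34. -0. 37.] shift cm [ 0.06  0.06 -0.04] turn [0.006 0.009 0.   ] after turn [ 0.06  0.05 -0.04] open 0.0052 F [0.3 0.1 0.7]
```

```bash
python3 -m pendant '[[[0,0,-1.5,0,0,0,0],[0,0,-3,0,0,0,0],[0,0,-4,0,0,0,0],[0,0,-4,0,0,0,0],[0,0,0,0,0,0,0]]]'
python3 - <<'E'
from h import *
im,K,D,P=shot('side','s4.png'); o=bot.get_obs(); print(o['ee_pos'],o['opening'])
im2=shot('wrist','w13.png')[0]
cv2.imwrite('pics/c13.png',np.hstack([cv2.resize(im[200:340,250:390],(400,400),interpolation=cv2.INTER_CUBIC),cv2.resize(im2[100:300,160:360],(400,400))])[:,:,::-1])
E
```

```text
time: 27.43
ee_pos: [0.4213, 0.2801, 0.091]
tcp_rot: [179.9, 0.1, 177.0]
wrist_force: [0.7, 0.9, -0.8]
opening: 0.0053
[0.42055296 0.27967422 0.08772661] 0.004963942708439576
```

View pics/c13.png

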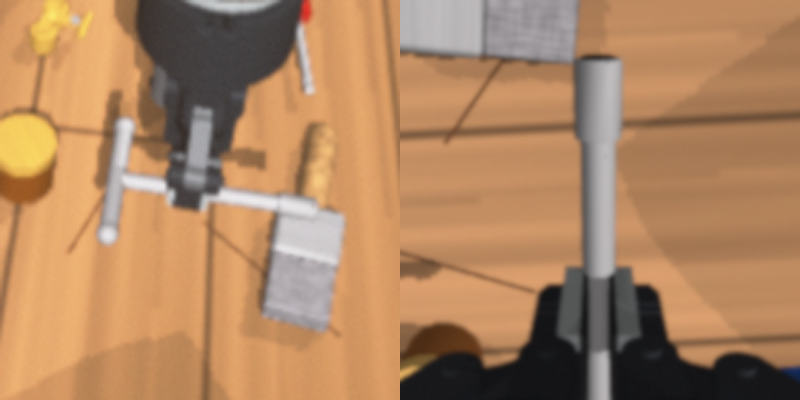

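```bash
python3 -m pendant '[[[0,0,-2,0,0,0.12,0],[0,0,-2,0,0,0.12,0],[0,0,0,0,0,0.12,0],[0,0,0,0,0,0.12,0],[0,0,0,0,0,0.12,0]]]' >/dev/null
python3 -m pendant '[[[0,0,0,0,0,0.12,0],[0,0,0,0,0,0.12,0],[0,0,0,0,0,0.12,0],[0,0,0,0,0,0.12,0],[0,0,0,0,0,0.12,0]]]' >/dev/null
python3 -m pendant '[[[0,0,0,0,0,0.12,0],[0,0,0,0,0,0.12,0],[0,0,0,0,0,0.12,0],[0,0,0,0,0,0.06,0],[0,0,0,0,0,0,0]]]'
python3 go.py 0.675 -0.1145 0.12 84
```

```text
time: 28.78
ee_pos: [0.4101, 0.2737, 0.0963]
tcp_rot: [-178.1, 1.6, 80.3]
wrist_force: [-0.7, 0.4, -1.3]
opening: 0.0052
t 28.8 q [ 34.   0. 133.] shift cm [-33.85  32.59  -2.49] turn [-0.034  0.028 -0.065] after turn [-35.84  30.4   -2.37] open 0.0052 F [-0.7  0.4 -1.3]
```

```bash
python3 -m pendant '[[[0,0,-2,-0.034,0.028,-0.065,0],[-1.5,1.3,-1.5,0,0,0,0],[-2.9,2.4,0,0,0,0,0],[-2.9,2.4,0,0,0,0,0],[-2.9,2.4,0,0,0,0,0]]]'
python3 -m pendant '[[[-2.9,2.4,0,0,0,0,0],[-2.9,2.4,0,0,0,0,0],[-2.9,2.4,0,0,0,0,0],[-2.9,2.4,0,0,0,0,0],[-2.9,2.4,0,0,0,0,0]]]'
python3 go.py 0.675 -0.1145 0.12 84
```

```text
time: 29.2
ee_pos: [0.4826, 0.1649, 0.1242]
tcp_rot: [-179.5, 0.2, 85.5]
wrist_force: [0.6, 1.3, -1.1]
opening: 0.0052
time: 29.62
ee_pos: [0.5934, 0.0032, 0.1166]
tcp_rot: [-179.1, 0.2, 86.4]
wrist_force: [0.4, 0.3, -0.4]
opening: 0.0051
t 29.6 q [ 0. -0. 94.] shift cm [-11.23   8.88  -0.43] turn [-0.016  0.004  0.042] after turn [-10.85   9.35  -0.34] open 0.0051 F [ 0.4  0.3 -0.4]
```

```bash
python3 -m pendant '[[[-2.7,2.3,0,-0.016,0.004,0.042,0],[-2.7,2.3,0,0,0,0,0],[-2.7,2.3,0,0,0,0,0],[-1.6,1.4,0,0,0,0,0],[0,0,0,0,0,0,0]]]'
python3 look.py w14.png red_tool_tray t_wrench
python3 - <<'E'
from h import *
for n in ('wrist','side','top'):
    im,K,D,P=shot(n)
    for a in bot.masks_of(n,'red_tool_tray')[:1]:
        h=cv2.convexHull(np.argwhere(a['pixels'])[:,::-1].astype(np.float32)); h=cv2.approxPolyDP(h,5,True)
        print(n,a['confidence'],px2w(h,K,D,P,.03).round(3).tolist())
E
python3 go.py 0.675 -0.1145 0.0 84
```

```text
time: 30.03
ee_pos: [0.67, -0.1132, 0.1052]
tcp_rot: [-179.5, 0.0, 84.3]
wrist_force: [0.2, -0.5, -0.5]
opening: 0.0055
[-9.5 22.9 21.4 89.1 -0.1 86.2] [ 0.669  -0.112   0.1048]
red_tool_tray [263. 166.] 0.95 [[ 0.6757 -0.0987]]
 mask [190.  88. 339. 250.] 0.63 rect@z.01 [[0.612, -0.02], [0.752, -0.03], [0.756, -0.194], [0.588, -0.184]]
t_wrench [257. 243.] 0.64 [[ 0.6604 -0.1879]]
 mask [247. 129. 272. 315.] 0.93 rect@z.01 [[0.635, -0.282], [0.664, -0.057], [0.687, -0.06], [0.664, -0.285]]
side 0.96 [[0.608, -0.171], [0.611, 0.006], [0.734, 0.001], [0.735, -0.181]]
top 0.82 [[0.74, -0.084], [0.619, -0.059], [0.611, -0.026], [0.733, -0.03]]
t 30.6 q [-9. -0. 86.] shift cm [-0.49  0.71 10.87] turn [-0.006  0.     0.007] after turn [-0.49  0.65 10.87] open 0.0052 F [-0.1  1.1 -0.8]
```

```bash
python3 -m pendant '[[[0,0.3,0,0,0,0,0],[0,0,2.5,0,0,0,0],[0,0,2.5,0,0,0,0],[0,0,2.5,0,0,0,0],[0,0,0,0,0,0,0]]]'
python3 go.py 0.674 -0.1125 -0.031 84
```

```text
time: 31.0
ee_pos: [0.6741, -0.1085, 0.0347]
tcp_rot: [180.0, 0.0, 84.5]
wrist_force: [-1.6, 0.8, -2.0]
opening: 0.0054
t 31.0 q [-9. -0. 86.] shift cm [-0.4   0.02  6.57] turn [0.001 0.001 0.009] after turn [-0.4   0.03  6.57] open 0.0054 F [-1.6  0.8 -2. ]
```

```bash
python3 -m pendant '[[[-0.4,0,1,0,0,0,0],[0,0,2,0,0,0,0],[0,0,1.5,0,0,0,0],[0,0,0,0,0,0,0]]]'
python3 go.py 0.674 -0.1125 -0.031 84
```

```text
time: 31.33
ee_pos: [0.6756, -0.1134, -0.0084]
tcp_rot: [179.7, 0.1, 84.5]
wrist_force: [-0.5, 0.6, -1.2]
opening: 0.0055
t 31.3 q [-10.  -0.  86.] shift cm [ 0.07 -0.18  2.26] turn [0.005 0.001 0.009] after turn [ 0.07 -0.17  2.26] open 0.0055 F [-0.5  0.6 -1.2]
```

```bash
python3 -m pendant '[[[0,-0.1,0.8,0,0,0,0],[0,0,0.8,0,0,0,0],[0,0,0.3,0,0,0,0],[0,0,0,0,0,0,0]]]'
python3 -m pendant '[[[0,0,0.3,0,0,0,0],[0,0,0,0,0,0,0]]]'
python3 go.py 0.674 -0.1125 -0.031 84
```

```text
time: 31.67
ee_pos: [0.6767, -0.1142, -0.025]
tcp_rot: [179.5, 0.1, 84.5]
wrist_force: [-0.8, 0.1, -0.8]
opening: 0.0053
time: 31.83
ee_pos: [0.6773, -0.1143, -0.0271]
tcp_rot: [179.4, 0.1, 84.5]
wrist_force: [0.0, -0.1, -1.0]
opening: 0.0054
t 31.8 q [-10.  -0.  86.] shift cm [ 0.15 -0.35  0.39] turn [0.01  0.002 0.009] after turn [ 0.14 -0.35  0.39] open 0.0054 F [ 0.  -0.1 -1. ]
```

```bash
python3 -m pendant '[[[0,-0.1,0.25,0.01,0,0,0],[0,0,0.2,0,0,0,0],[0,0,0,0,0,0,0]]]'
python3 -m pendant '[[[0,0,0.25,0,0,0,0],[0,0,0,0,0,0,0]]]'
```

```text
time: 32.08
ee_pos: [0.6769, -0.1143, -0.0307]
tcp_rot: [179.9, 0.1, 84.5]
wrist_force: [-0.1, -0.9, -1.3]
opening: 0.0053
time: 32.25
ee_pos: [0.6776, -0.1144, -0.0308]
tcp_rot: [179.8, 0.1, 84.5]
wrist_force: [0.3, 0.0, -0.2]
opening: 0.0054
```

Now at the floor height. Release, rise, check, then turn towards the slide.

```bash
python3 -m pendant '[[[0,0,0,0,0,0,30],[0,0,0,0,0,0,30],[0,0,0,0,0,0,30]]]'
python3 -m pendant '[[[0,0,-1.5,0,0,0,30],[0,0,-3,0,0,0,30],[0,0,-4,0,0,0,30],[0,0,-4,0,0,0,30],[0,0,0,0,0,0,30]]]'
python3 look.py w15.png t_wrench red_tool_tray
python3 go.py 0.435 0.106 0.13 180
```

```text
time: 32.5
ee_pos: [0.6782, -0.1144, -0.0302]
tcp_rot: [179.7, 0.1, 84.5]
wrist_force: [0.6, 0.3, -0.5]
opening: 0.0255
time: 32.92
ee_pos: [0.6747, -0.1136, 0.0945]
tcp_rot: [-179.8, 0.1, 84.5]
wrist_force: [1.6, 0.1, -0.1]
opening: 0.0259
[-9.5 23.4 20.5 87.5 -0.1 85.9] [ 0.6741 -0.1135  0.091 ]
t_wrench [261. 183.] 0.85 [[ 0.6776 -0.114 ]]
 mask [221. 116. 304. 226.] 0.76 rect@z.01 [[0.648, -0.044], [0.721, -0.051], [0.716, -0.164], [0.632, -0.156]]
red_tool_tray [258. 170.] 0.68 [[ 0.6753 -0.1006]]
 mask [177.  88. 336. 254.] 0.55 rect@z.01 [[0.612, -0.019], [0.752, -0.03], [0.753, -0.195], [0.584, -0.183]]
t 33.2 q [-10.  -0.  86.] shift cm [ 19.56 -25.68  -4.15] turn [-0.013 -0.013 -1.666] after turn [23.63 21.91 -4.57] open 0.0257 F [-0.9  0.6 -0.2]
```

```bash
python3 -m pendant '[[[0,0,-2,0,0,-0.07,60],[1.2,-1.6,-2,0,0,-0.07,60],[2.5,-3.2,0,0,0,0,60],[2.5,-3.2,0,0,0,0,60],[2.5,-3.2,0,0,0,0,60]]]'
python3 -m pendant '[[[2.5,-3.2,0,0,0,0,60],[2.5,-3.2,0,0,0,0,60],[2.5,-3.2,0,0,0,0,60],[1.5,-1.6,0,0,0,0,60],[0,0,0,0,0,0,60]]]'
python3 go.py 0.435 0.106 0.1 93
```

```text
time: 33.58
ee_pos: [0.5537, -0.0316, 0.1159]
tcp_rot: [-178.2, -0.2, 92.7]
wrist_force: [-0.6, 1.7, 0.9]
opening: 0.0511
time: 34.0
ee_pos: [0.4261, 0.0563, 0.1127]
tcp_rot: [-177.6, -0.3, 92.8]
wrist_force: [-0.2, -0.2, -0.4]
opening: 0.0516
t 34.0 q [ 7.  0. 94.] shift cm [4.91 1.19 1.25] turn [-0.043 -0.005 -0.004] after turn [4.92 1.15 1.27] open 0.0516 F [-0.2 -0.2 -0.4]
```

```bash
python3 -m pendant '[[[2.5,0.6,0,-0.043,-0.005,0,60],[2.4,0.6,0,0,0,0,60],[0,0,0,0,0,0,60],[0,0,0,0,0,0,60]]]'
cat > top.py <<'E'
from h import *; import sys
im,K,D,P=shot('wrist',sys.argv[1]); z=float(sys.argv[3])
for a in bot.masks_of('wrist',sys.argv[2])[:1]:
    m=a['pixels'].astype(np.uint8); e=a['extent']; print(a['confidence'],e)
# base/top estimate of a standing cylinder: fit (x,y) by silhouette IoU
from scipy.optimize import minimize
def sil(p):
    t=np.linspace(0,2*np.pi,40); r=.013
    X=np.vstack([np.c_[p[0]+r*np.cos(t),p[1]+r*np.sin(t),0*t+h] for h in (0,z)])
    k=np.zeros_like(m); cv2.fillConvexPoly(k,cv2.convexHull(w2px(X,K,D,P).astype(np.float32)).astype(np.int32),1); return k
def f(p): k=sil(p); return -(k&m).sum()/(k|m).sum()
c=px2w([np.argwhere(m)[:,::-1].mean(0)],K,D,P,z/2)[0]
b=min((f(c+np.array([i,j])/1000),tuple((c+np.array([i,j])/1000).round(4))) for i in range(-8,9) for j in range(-8,9)); print(b)
E
python3 top.py w16.png throttle_slide .036
python3 go.py 0.435 0.106 0.0 93
```

```text
time: 34.33
ee_pos: [0.4338, 0.1071, 0.1086]
tcp_rot: [-179.9, 0.1, 92.8]
wrist_force: [-0.5, 0.4, 0.1]
opening: 0.0509
0.74 [238.2, 173.8, 267.7, 210.9]
(np.float64(1.6514542590608372e+16), (np.float64(0.4222), np.float64(0.0899)))
t 34.4 q [ 14.  -0. 101.] shift cm [-0.03  0.13 10.86] turn [-0.002  0.001 -0.005] after turn [-0.05  0.11 10.86] open 0.0516 F [-0.2 -1.1  0.5]top.py:11: RuntimeWarning: overflow encountered in scalar negative
  def f(p): k=sil(p); return -(k&m).sum()/(k|m).sum()
```

```bash
sed -i 's/-(k&m).sum()\/(k|m).sum()/-float((k\&m).sum())\/float((k|m).sum())/' top.py; python3 top.py w16.png throttle_slide .036; python3 go.py 0.435 0.106 0.0 93
```

```text
0.7 [237.7, 177.2, 267.7, 211.3]
(-0.9185905224787363, (np.float64(0.4299), np.float64(0.0981)))
t 34.5 q [ 14.  -0. 101.] shift cm [ 0.    0.1  10.91] turn [-0.002  0.001 -0.006] after turn [-1.000e-02  9.000e-02  1.091e+01] open 0.0511 F [ 0.3 -0.2  0.6]
```

```bash
python3 -m pendant '[[[-0.8,-0.35,0,0,0,0,70],[0,0,2,0,0,0,70],[0,0,2,0,0,0,70],[0,0,0,0,0,0,70]]]'
python3 top.py w17.png throttle_slide .036; python3 go.py 0.431 0.099 -0.027 93
```

```text
time: 34.87
ee_pos: [0.4315, 0.0939, 0.0686]
tcp_rot: [-180.0, 0.1, 92.5]
wrist_force: [-0.6, -0.3, -0.7]
opening: 0.0601
0.87 [239.4, 172.2, 275.6, 213.8]
(-0.9098214285714286, (np.float64(0.4312), np.float64(0.0983)))
t 35.0 q [ 12.  -0. 100.] shift cm [ 0.48 -0.17  9.86] turn [ 0.003  0.001 -0.009] after turn [ 0.47 -0.14  9.86] open 0.0596 F [ 0.7  0.3 -0.5]
```

```bash
python3 -m pendant '[[[0.5,-0.1,0,0,0,0,70],[0,0,2.5,0,0,0,70],[0,0,2,0,0,0,70],[0,0,0,0,0,0,70]]]'
python3 go.py 0.431 0.0985 -0.027 93
```

```text
time: 35.3
ee_pos: [0.4347, 0.0998, 0.0314]
tcp_rot: [179.4, -0.0, 92.4]
wrist_force: [0.4, -0.3, -0.7]
opening: 0.0598
t 35.3 q [ 13.  -0. 101.] shift cm [-0.12 -0.43  5.83] turn [ 0.011 -0.    -0.011] after turn [-0.11 -0.37  5.84] open 0.0598 F [ 0.4 -0.3 -0.7]
```

```bash
python3 -m pendant '[[[-0.1,-0.5,0,0.011,0,0,70],[0,0,2,0,0,0,70],[0,0,2,0,0,0,70],[0,0,0,0,0,0,70]]]'
python3 go.py 0.431 0.0985 -0.027 93
python3 -m pendant '[[[0,-0.3,0,0,0,0,70],[0,0,1.2,0,0,0,70],[0,0,0.4,0,0,0,70],[0,0,0,0,0,0,70]]]'
python3 go.py 0.431 0.0985 -0.027 93
```

```text
time: 35.63
ee_pos: [0.4316, 0.0996, -0.0029]
tcp_rot: [179.8, -0.1, 92.4]
wrist_force: [-0.1, 0.5, -1.2]
opening: 0.0601
t 35.6 q [ 13.   0. 101.] shift cm [-0.11 -0.08  2.41] turn [ 0.004 -0.002 -0.01 ] after turn [-0.11 -0.07  2.41] open 0.0601 F [-0.1  0.5 -1.2]
time: 35.97
ee_pos: [0.4306, 0.1002, -0.0145]
tcp_rot: [179.5, -0.2, 92.4]
wrist_force: [0.1, 0.8, 0.2]
opening: 0.0598
t 36.0 q [ 13.   0. 101.] shift cm [-0.18  0.02  1.25] turn [ 0.009 -0.003 -0.01 ] after turn [-0.17  0.03  1.25] open 0.0598 F [0.1 0.8 0.2]
```

```bash
python3 -m pendant '[[[-0.2,0,0.5,0.009,-0.003,0,70],[0,0,0.8,0,0,0,70],[0,0,0,0,0,0,70],[0,0,0,0,0,0,10],[0,0,0,0,0,0,10]]]' 40
python3 -m pendant '[[[0,0,0,0,0,0,10],[0,0,0,0,0,0,10],[0,0,0,0,0,0,10],[0,0,0,0,0,0,10],[0,0,0,0,0,0,10]]]'
python3 go.py 0.674 0.05 0.1 93
```

```text
time: 36.38
ee_pos: [0.4314, 0.0981, -0.0278]
tcp_rot: [-180.0, 0.0, 92.4]
wrist_force: [-0.4, -0.0, -1.1]
opening: 0.0366
time: 36.8
ee_pos: [0.4315, 0.0981, -0.0273]
tcp_rot: [-180.0, 0.0, 92.4]
wrist_force: [0.0, 0.7, -0.2]
opening: 0.0235
t 36.8 q [ 13.  -0. 100.] shift cm [ -5.83  24.02 -12.74] turn [-0.    0.   -0.01] after turn [ -6.08  23.96 -12.73] open 0.0235 F [ 0.   0.7 -0.2]
```

```bash
python3 -m pendant '[[[0,0,-2,0,0,0,10],[0,0,-4,0,0,0,10],[0,0,-4,0,0,0,10],[0,0,-3,0,0,0,10],[-0.5,2,0,0,0,0,10]]]'
python3 -m pendant '[[[-0.8,3.6,0,0,0,0,10],[-0.8,3.6,0,0,0,0,10],[-0.8,3.6,0,0,0,0,10],[-0.8,3.6,0,0,0,0,10],[-0.8,3.6,0,0,0,0,10]]]'
python3 -m pendant '[[[-0.4,3,0,0,0,0,10],[0,0,0,0,0,0,10]]]'
python3 look.py w18.png wash_basket throttle_slide
python3 - <<'E'
from h import *
for n in ('side','wrist'):
    im,K,D,P=shot(n)
    for a in bot.masks_of(n,'wash_basket')[:1]:
        h=cv2.convexHull(np.argwhere(a['pixels'])[:,::-1].astype(np.float32)); h=cv2.approxPolyDP(h,5,True)
        print(n,a['confidence'],px2w(h,K,D,P,.03).round(3).tolist())
E
python3 go.py 0.674 0.0535 -0.0235 93
```

```text
time: 37.22
ee_pos: [0.4472, 0.0937, 0.1056]
tcp_rot: [-179.6, 0.1, 92.5]
wrist_force: [0.7, -0.2, 0.5]
opening: 0.024
time: 37.63
ee_pos: [0.6356, 0.0613, 0.1108]
tcp_rot: [179.9, -0.0, 92.7]
wrist_force: [1.2, 0.1, 0.3]
opening: 0.0238
time: 37.8
ee_pos: [0.6717, 0.0569, 0.1067]
tcp_rot: [180.0, 0.0, 92.6]
wrist_force: [1.3, 0.4, -1.2]
opening: 0.024
[ 4.9 21.3 19.6 88.3 -0.  92.3] [0.6697 0.057  0.1071]
wash_basket [262. 144.] 0.96 [[0.6737 0.0948]]
 mask [184.  58. 339. 230.] 0.97 rect@z.01 [[0.599, 0.166], [0.738, 0.178], [0.767, 0.017], [0.601, 0.001]]
throttle_slide [257. 239.] 0.69 [[ 0.6738 -0.0144]]
 mask [232. 222. 285. 299.] 0.68 rect@z.01 [[0.648, 0.012], [0.701, 0.014], [0.708, -0.08], [0.649, -0.082]]
side 0.95 [[0.62, 0.02], [0.599, 0.189], [0.721, 0.197], [0.742, 0.038]]
wrist 0.69 [[0.732, 0.175], [0.746, 0.027], [0.618, 0.014], [0.604, 0.162]]
t 38.2 q [ 5. -0. 92.] shift cm [-0.49  0.59 13.48] turn [ 0.004 -0.    -0.006] after turn [-0.49  0.63 13.48] open 0.0243 F [-0.   0.2  0.3]
```

```bash
python3 -m pendant '[[[0.2,0.8,0,0,0,-0.03,10],[0,0,2.5,0,0,0,10],[0,0,2.5,0,0,0,10],[0,0,2.5,0,0,0,10],[0,0,0,0,0,0,10]]]'
python3 go.py 0.678 0.0595 -0.0235 95
```

```text
time: 38.67
ee_pos: [0.6761, 0.0616, 0.04]
tcp_rot: [179.3, -0.0, 94.5]
wrist_force: [-0.6, -0.3, -2.1]
opening: 0.0237
t 38.7 q [ 5. -0. 91.] shift cm [-0.22  0.09  6.35] turn [ 0.013 -0.    -0.008] after turn [-0.22  0.17  6.35] open 0.0237 F [-0.6 -0.3 -2.1]
```

```bash
python3 -m pendant '[[[-0.3,0,1,0.013,0,0,10],[0,0,2,0,0,0,10],[0,0,1.6,0,0,0,10],[0,0,0,0,0,0,10]]]'
python3 -m pendant '[[[0,0,0.8,0,0,0,10],[0,0,0.5,0,0,0,10],[0,0,0,0,0,0,10]]]'
python3 go.py 0.678 0.0595 -0.0235 95
```

```text
time: 39.0
ee_pos: [0.6774, 0.0585, -0.0025]
tcp_rot: [179.8, -0.0, 94.6]
wrist_force: [0.4, 0.4, -1.5]
opening: 0.0238
time: 39.25
ee_pos: [0.679, 0.0583, -0.0127]
tcp_rot: [179.7, -0.0, 94.6]
wrist_force: [0.3, -0.1, 0.2]
opening: 0.024
t 39.2 q [ 5. -0. 90.] shift cm [ 0.13 -0.1   1.08] turn [ 0.006 -0.    -0.008] after turn [ 0.13 -0.09  1.08] open 0.024 F [ 0.3 -0.1  0.2]
```

```bash
python3 -m pendant '[[[0,0,0.6,0,0,0,10],[0,0,0.4,0,0,0,10],[0,0,0,0,0,0,10]]]'
python3 -m pendant '[[[0,0,0.3,0,0,0,10],[0,0,0,0,0,0,10]]]'
python3 go.py 0.678 0.0595 -0.0245 95
```

```text
time: 39.5
ee_pos: [0.6803, 0.0584, -0.0212]
tcp_rot: [179.5, -0.0, 94.6]
wrist_force: [-0.4, -0.6, -0.8]
opening: 0.0236
time: 39.67
ee_pos: [0.6806, 0.0584, -0.0241]
tcp_rot: [179.5, -0.0, 94.6]
wrist_force: [-0.2, 0.6, -1.4]
opening: 0.0234
t 39.7 q [ 5. -0. 90.] shift cm [ 0.13 -0.25  0.04] turn [ 0.009  0.    -0.008] after turn [ 0.13 -0.24  0.04] open 0.0234 F [-0.2  0.6 -1.4]
```

```bash
python3 -m pendant '[[[0,0,0,0,0,0,55],[0,0,0,0,0,0,55],[0,0,0,0,0,0,55],[0,0,0,0,0,0,55]]]'
python3 -m pendant '[[[0,0,-1.5,0,0,0,55],[0,0,-3,0,0,0,55],[0,0,-4,0,0,0,55],[0,0,-4,0,0,0,55],[0,0,0,0,0,0,55]]]'
python3 look.py w19.png throttle_slide wash_basket; python3 go.py 0.5265 0.05 0.1 171
```

```text
time: 40.0
ee_pos: [0.681, 0.0585, -0.0233]
tcp_rot: [179.4, -0.0, 94.6]
wrist_force: [0.1, -0.4, -0.1]
opening: 0.0473
time: 40.42
ee_pos: [0.677, 0.0582, 0.1034]
tcp_rot: [179.8, -0.0, 94.6]
wrist_force: [1.5, 0.3, 1.5]
opening: 0.0472
[ 4.9 22.2 19.9 87.7 -0.  90.4] [0.6764 0.0581 0.0999]
throttle_slide [261. 178.] 0.93 [[0.6799 0.0606]]
 mask [245. 168. 278. 207.] 0.97 rect@z.01 [[0.666, 0.073], [0.693, 0.075], [0.697, 0.038], [0.669, 0.036]]
wash_basket [261. 149.] 0.76 [[0.6774 0.0914]]
 mask [180.  62. 338. 228.] 0.66 rect@z.01 [[0.598, 0.167], [0.738, 0.178], [0.765, 0.017], [0.597, 0.003]]
t 40.7 q [ 5. -0. 90.] shift cm [  0.39 -14.73  -0.58] turn [-0.007 -0.006 -1.334] after turn [14.41 -3.08 -0.71] open 0.0468 F [0.1 0.3 0.1]
```

```bash
python3 -m pendant '[[[0,-2.5,-1,0,0,-0.1,90],[-0.3,-3.6,-1,0,0,-0.1,90],[-0.6,-3.6,0,0,0,-0.12,90],[-1,-3.4,0,0,0,-0.12,90],[0,0,0,0,0,-0.12,90]]]'>/dev/null
python3 -m pendant '[[[0,0,0,0,0,-0.12,90],[0,0,0,0,0,-0.12,90],[0,0,0,0,0,-0.12,90],[0,0,0,0,0,-0.12,90],[0,0,0,0,0,-0.12,90]]]'
python3 -m pendant '[[[0,0,0,0,0,-0.12,90],[0,0,0,0,0,0,90]]]'
python3 look.py w20.png float_pair; python3 go.py 0.5265 0.05 0.1 171
```

```text
time: 41.5
ee_pos: [0.5391, 0.0059, 0.0962]
tcp_rot: [-179.3, -1.9, 163.6]
wrist_force: [0.6, -0.0, -0.2]
opening: 0.0767
time: 41.67
ee_pos: [0.5375, 0.0057, 0.0933]
tcp_rot: [-179.5, -2.3, 171.1]
wrist_force: [0.3, -0.4, 0.4]
opening: 0.0771
[ 0.7  5.  -1.3 86.  -0.1 10. ] [0.5373 0.0058 0.0931]
float_pair [303. 165.] 0.83 [[0.5221 0.0521]]
 mask [281. 137. 328. 180.] 0.56 rect@z.01 [[0.528, 0.027], [0.488, 0.035], [0.498, 0.08], [0.539, 0.074]]
t 41.8 q [ 1. -0. 10.] shift cm [ 1.87  4.17 -0.58] turn [-0.008 -0.039 -0.009] after turn [ 1.81  4.19 -0.62] open 0.0766 F [ 0.1 -0.9 -0.5]
```

```bash
python3 -m pendant '[[[0.7,2,0,-0.008,-0.039,-0.009,90],[0.6,2,0,0,0,0.03,90],[0,0,0,0,0,0,90]]]'
cat > fitf.py <<'E'
from h import *; import sys
from scipy.optimize import minimize
im,K,D,P=shot('wrist',sys.argv[1]); a=bot.masks_of('wrist','float_pair')[0]; m=a['pixels'].astype(np.uint8); print(a['confidence'],a['extent'])
t=np.linspace(0,2*np.pi,30); S=16
def cyl(y): return np.vstack([np.c_[.01*np.cos(t),y+.01*np.sin(t),0*t+h] for h in (0,.018)])
box=lambda x0,x1,y0,y1,z0,z1: np.array([[x,y,z] for x in (x0,x1) for y in (y0,y1) for z in (z0,z1)])
parts=[cyl(.013),cyl(-.013),box(-.004,.004,-.013,.013,.018,.0205),box(-.027,.004,-.004,.004,.018,.0205),box(-.030,-.024,-.012,.012,.016,.022)]
def sil(p):
    c,s=np.cos(p[2]),np.sin(p[2]); Rm=np.array([[c,s,0],[-s,c,0],[0,0,1]]); k=np.zeros((384*2,512*2),np.uint8)
    for q in parts: cv2.fillConvexPoly(k,cv2.convexHull((w2px(q@Rm+[p[0],p[1],0],K,D,P)*2).astype(np.float32)).astype(np.int32),1)
    return k
M=cv2.resize(m,None,fx=2,fy=2,interpolation=cv2.INTER_NEAREST)
def f(p): k=sil(p); return -float((k&M).sum())/float((k|M).sum())
b=min((minimize(f,[.524+i,.05+j,np.radians(w)],method='Nelder-Mead',options=dict(initial_simplex=[[.524+i,.05+j,np.radians(w)],[.53+i,.05+j,np.radians(w)],[.524+i,.056+j,np.radians(w)],[.524+i,.05+j,np.radians(w+8)]])) for w in (-20,-10,0) for i in (0,.006) for j in (0,)),key=lambda r:r.fun)
print(b.x[:2].round(4),np.degrees(b.x[2]).round(1),b.fun)
E
python3 fitf.py w21.png; python3 go.py 0.5265 0.05 0.1 169
```

```text
time: 42.07
ee_pos: [0.5312, 0.0477, 0.0923]
tcp_rot: [-180.0, -0.0, 168.4]
wrist_force: [0.6, 1.0, -0.5]
opening: 0.077
0.96 [235.4, 148.2, 287.5, 188.5]
[0.5228 0.052 ] -11.8 -0.9171476447588903
t 42.2 q [ 5. -0. 16.] shift cm [ 0.58  0.3  -0.76] turn [-0.001 -0.    -0.007] after turn [ 0.58  0.31 -0.75] open 0.0767 F [-1.1 -0.7  0.5]
```

```bash
python3 -m pendant '[[[0.8,0.3,0,0,0,0,90],[0,0,2.5,0,0,0,90],[0,0,2.5,0,0,0,90],[0,0,2.5,0,0,0,90],[0,0,0,0,0,0,90]]]'
python3 go.py 0.5228 0.052 -0.033 168
```

```text
time: 42.58
ee_pos: [0.5246, 0.0486, 0.0167]
tcp_rot: [-179.9, 0.2, 168.3]
wrist_force: [-1.3, -1.4, -1.4]
opening: 0.0774
t 42.6 q [ 5. -0. 17.] shift cm [0.26 0.3  4.97] turn [-0.001  0.003  0.004] after turn [0.24 0.29 4.97] open 0.0774 F [-1.3 -1.4 -1.4]
```

```bash
python3 -m pendant '[[[0.2,0.3,0,0,0,0,90],[0.1,0,2,0,0,0,90],[0,0,1.2,0,0,0,90],[0,0,0,0,0,0,90]]]'
python3 -m pendant '[[[0.2,0.1,0.6,0,0,0,90],[0,0,0.4,0,0,0,90],[0,0,0.3,0,0,0,90],[0,0,0,0,0,0,90]]]'
python3 go.py 0.5228 0.052 -0.033 168
```

```text
time: 42.92
ee_pos: [0.523, 0.0517, -0.0123]
tcp_rot: [-180.0, 0.3, 168.1]
wrist_force: [-0.3, -0.3, -0.1]
opening: 0.0771
time: 43.25
ee_pos: [0.523, 0.0535, -0.0227]
tcp_rot: [179.9, 0.5, 168.0]
wrist_force: [-0.2, 0.8, -0.5]
opening: 0.077
t 43.2 q [ 6. -0. 18.] shift cm [-0.   -0.15  1.03] turn [0.001 0.009 0.   ] after turn [-0.01 -0.15  1.03] open 0.077 F [-0.2  0.8 -0.5]
```

```bash
python3 -m pendant '[[[0,-0.15,0.6,0,0.009,0,75],[0,0,0.4,0,0,0,75],[0,0,0.3,0,0,0,75],[0,0,0,0,0,0,75]]]' 25
python3 -m pendant '[[[0,0,0,0,0,0,35],[0,0,0,0,0,0,35],[0,0,0,0,0,0,35],[0,0,0,0,0,0,35],[0,0,0,0,0,0,35]]]' 
python3 go.py 0.5228 0.052 -0.033 168
```

```text
time: 43.58
ee_pos: [0.5236, 0.0519, -0.0357]
tcp_rot: [179.9, 0.0, 168.0]
wrist_force: [-0.4, 0.0, -0.5]
opening: 0.064
time: 44.0
ee_pos: [0.5237, 0.0518, -0.0355]
tcp_rot: [179.9, 0.0, 168.0]
wrist_force: [0.2, 0.4, 0.1]
opening: 0.0449
t 44.0 q [ 6.  0. 18.] shift cm [ 0.09  0.   -0.25] turn [0.001 0.001 0.   ] after turn [ 0.09 -0.   -0.25] open 0.0449 F [0.2 0.4 0.1]
```

```bash
python3 -m pendant '[[[0,0,-1.5,0,0,0,35],[0,0,-3,0,0,0,35],[0,0,-4,0,0,0,35],[0,0,-4,0,0,0,35],[0,0,-2,0,0,0.1,35]]]'
python3 -m pendant '[[[0,0,-1,0,0,0.12,35],[0,0,0,0,0,0.12,35],[0,0,0,0,0,0.12,35],[0,0,0,0,0,0.12,35],[0,0,0,0,0,0.12,35]]]' >/dev/null
python3 -m pendant '[[[0,0,0,0,0,0.12,35],[0,0,0,0,0,0.12,35],[0,0,0,0,0,0.12,35],[0,0,0,0,0,0.12,35],[0,0,0,0,0,0.1,35]]]' 
python3 go.py 0.674 0.111 0.1 95
```

```text
time: 44.42
ee_pos: [0.5188, 0.0512, 0.1081]
tcp_rot: [-179.8, -0.7, 162.4]
wrist_force: [0.6, 0.5, 0.3]
opening: 0.0448
time: 45.25
ee_pos: [0.5225, 0.0518, 0.128]
tcp_rot: [179.9, -0.1, 91.8]
wrist_force: [0.9, -0.2, 0.3]
opening: 0.0443
t 45.2 q [ 6.  0. 94.] shift cm [ 5.44 15.32  2.83] turn [ 0.002 -0.001 -0.056] after turn [ 4.58 15.61  2.8 ] open 0.0443 F [ 0.9 -0.2  0.3]
```

```bash
python3 -m pendant '[[[0.9,2.5,0,0,0,-0.05,35],[1.1,3.4,0,0,0,0,35],[1.1,3.4,0,0,0,0,35],[1.1,3.4,0,0,0,0,35],[0.7,2.2,0,0,0,0,35]]]'
python3 -m pendant '[[[0,0,0,0,0,0,35]]]'
python3 go.py 0.674 0.111 -0.0315 95
python3 - <<'E'
from h import *
im,K,D,P=shot('wrist','w22.png')
for t in('wash_basket','throttle_slide'):
  for a in bot.mark_of('wrist',t)[:1]: print(t,a['confidence'],px2w(a['uv'],K,D,P,.003))
for a in bot.masks_of('wrist','wash_basket')[:1]:
        h=cv2.convexHull(np.argwhere(a['pixels'])[:,::-1].astype(np.float32)); h=cv2.approxPolyDP(h,5,True)
        print(a['confidence'],px2w(h,K,D,P,.03).round(3).tolist())
cv2.imwrite('pics/w22c.png',im[:,:,::-1])
E
```

```text
time: 45.67
ee_pos: [0.6699, 0.1112, 0.1304]
tcp_rot: [179.8, -0.1, 94.2]
wrist_force: [1.6, 0.5, 1.1]
opening: 0.0449
time: 45.75
ee_pos: [0.6725, 0.1127, 0.1282]
tcp_rot: [179.8, -0.1, 94.2]
wrist_force: [1.0, -0.0, -0.0]
opening: 0.0449
t 45.8 q [ 9.  0. 95.] shift cm [-0.2   0.08 15.97] turn [ 0.003 -0.001 -0.014] after turn [-0.18  0.13 15.97] open 0.0449 F [ 1. -0. -0.]
wash_basket 0.69 [[0.67699773 0.09320444]]
throttle_slide 0.47 [[0.67730796 0.06089731]]
0.82 [[0.733, 0.174], [0.744, 0.046], [0.614, 0.038], [0.605, 0.164]]
```

View pics/w22c.png

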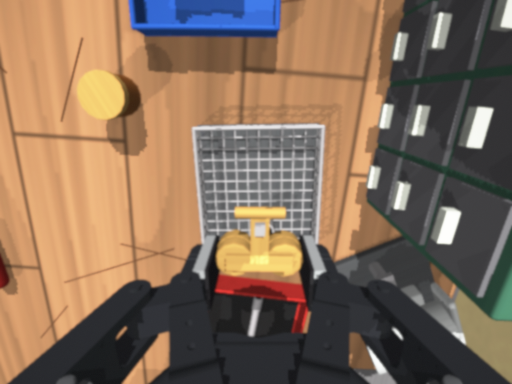

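The pair is held level with its hinge towards +y (px 260,213), over the free half of the basket. Lowering it.

```bash
python3 -m pendant '[[[0,0.1,2,0,0,-0.014,35],[0,0,3,0,0,0,35],[0,0,3,0,0,0,35],[0,0,2.5,0,0,0,35],[0,0,0,0,0,0,35]]]'
python3 go.py 0.674 0.113 -0.0315 95
```

```text
time: 46.37
ee_pos: [0.6682, 0.1086, 0.0296]
tcp_rot: [179.2, -0.1, 94.9]
wrist_force: [-1.0, -0.0, -1.4]
opening: 0.0446
t 46.4 q [ 9.  0. 94.] shift cm [0.38 0.53 6.12] turn [ 0.013 -0.001 -0.002] after turn [0.38 0.61 6.11] open 0.0446 F [-1.  -0.  -1.4]
```

```bash
python3 -m pendant '[[[0.3,0.6,0,0.013,0,0,35],[0,0,2,0,0,0,35],[0,0,2,0,0,0,35],[0,0,0.5,0,0,0,35],[0,0,0,0,0,0,35]]]'
python3 -m pendant '[[[0,0,0.6,0,0,0,35],[0,0,0.4,0,0,0,35],[0,0,0,0,0,0,35]]]'
python3 go.py 0.674 0.113 -0.0315 95
```

```text
time: 46.78
ee_pos: [0.6726, 0.1103, -0.0065]
tcp_rot: [179.6, -0.1, 94.8]
wrist_force: [0.8, -0.1, 0.1]
opening: 0.0447
time: 47.03
ee_pos: [0.6738, 0.1101, -0.0118]
tcp_rot: [179.3, -0.1, 94.7]
wrist_force: [-1.1, -0.6, -0.9]
opening: 0.0446
t 47.0 q [ 9.  0. 95.] shift cm [0.28 0.02 1.97] turn [ 0.012 -0.002 -0.005] after turn [0.29 0.05 1.97] open 0.0446 F [-1.1 -0.6 -0.9]
```

```bash
python3 -m pendant '[[[0.2,0,0.8,0.012,0,0,35],[0,0,0.7,0,0,0,35],[0,0,0.3,0,0,0,35],[0,0,0,0,0,0,35]]]'
python3 -m pendant '[[[0,0,0.4,0,0,0,35],[0,0,0,0,0,0,35]]]'
python3 go.py 0.674 0.113 -0.0325 95
```

```text
time: 47.37
ee_pos: [0.6748, 0.1125, -0.0293]
tcp_rot: [179.9, -0.1, 94.7]
wrist_force: [-0.9, 0.1, -0.6]
opening: 0.0445
time: 47.53
ee_pos: [0.6754, 0.1127, -0.033]
tcp_rot: [179.9, -0.1, 94.7]
wrist_force: [0.1, 0.7, -0.1]
opening: 0.0451
t 47.5 q [ 9.  0. 95.] shift cm [ 0.04 -0.13 -0.05] turn [ 0.002 -0.002 -0.004] after turn [ 0.04 -0.13 -0.05] open 0.0451 F [ 0.1  0.7 -0.1]
```

```bash
python3 -m pendant '[[[0,0,0,0,0,0,68],[0,0,0,0,0,0,68],[0,0,0,0,0,0,68],[0,0,0,0,0,0,68]]]'
python3 -m pendant '[[[0,0,-1.5,0,0,0,68],[0,0,-3,0,0,0,68],[0,0,-4,0,0,0,68],[0,0,-4,0,0,0,68],[0,0,-4,0,0,0,68]]]'
python3 look.py w23.png float_pair throttle_slide
python3 -m pendant '[[[0,-3.5,-3,0,0,0,68],[0,-3.5,-3,0,0,0,68],[0,-3.5,-2,0,0,0,68],[0,-3.5,0,0,0,0,68],[0,-3.5,0,0,0,0,68]]]'
python3 -m pendant '[[[0,-3.5,0,0,0,0,68],[0,-3.5,0,0,0,0,68],[0,-3.5,0,0,0,0,68],[0,0,0,0,0,0,68]]]'
python3 - <<'E'
from h import *
im,K,D,P=shot('side','s9.png'); im2,K2,D2,P2=shot('top','t9.png')
for n,(k,d,p) in dict(side=(K,D,P),top=(K2,D2,P2)).items():
    for t in N:
        for a in bot.mark_of(n,t)[:1]: print(n,t,round(a['confidence'],2),px2w(a['uv'],k,d,p,.003).round(3))
a=cv2.resize(im[110:370,130:350],(508,600),interpolation=cv2.INTER_CUBIC); b=cv2.resize(im2[100:290,60:190] ,(290,424)) 
b=cv2.copyMakeBorder(cv2.resize(im2[105:275,330:512],(290,271),interpolation=cv2.INTER_CUBIC),0,329,0,0,cv2.BORDER_CONSTANT)
b[275:,:]=cv2.resize(im2[105:275,170:350],(290,325))[:325]
cv2.imwrite('pics/fin.png',np.hstack([a,b])[:,:,::-1])
E
```

```text
time: 47.87
ee_pos: [0.6753, 0.1127, -0.0335]
tcp_rot: [179.9, -0.1, 94.7]
wrist_force: [-0.1, 1.3, -0.2]
opening: 0.0578
time: 48.28
ee_pos: [0.6689, 0.1113, 0.1239]
tcp_rot: [-178.9, -0.0, 94.7]
wrist_force: [1.1, 0.4, -0.0]
opening: 0.0582
[ 9.4 23.4 25.2 92.2  0.1 94.6] [0.6716 0.1117 0.1339]
 mask [244. 151. 289. 189.] 0.57 rect@z.01 [[0.653, 0.101], [0.651, 0.142], [0.696, 0.144], [0.699, 0.103]]
throttle_slide [267. 219.] 0.68 [[0.6816 0.0586]]
throttle_slide [263. 192.] 0.41 [[0.6737 0.0921]]
 mask [254. 211. 281. 248.] 0.56 rect@z.01 [[0.667, 0.072], [0.693, 0.074], [0.697, 0.032], [0.67, 0.03]]
time: 48.95
ee_pos: [0.4945, 0.0962, 0.1887]
tcp_rot: [-177.5, 0.1, 94.7]
wrist_force: [0.3, -0.3, 0.5]
opening: 0.0579
time: 49.28
ee_pos: [0.3781, 0.086, 0.1876]
tcp_rot: [-177.0, 0.1, 94.7]
wrist_force: [-0.6, 0.7, -0.1]
opening: 0.0583
side float_pair 0.52 [[0.676 0.119]]
side ruined_float 0.19 [[0.615 0.327]]
side float_bowl 0.67 [[0.609 0.326]]
side throttle_slide 0.71 [[0.682 0.061]]
side t_wrench 0.72 [[ 0.679 -0.093]]
side wash_basket 0.97 [[0.669 0.095]]
side blue_tray 0.75 [[0.614 0.325]]
side red_tool_tray 0.92 [[ 0.672 -0.102]]
side scrap_chute 0.73 [[0.673 0.071]]
side tea_cup 0.83 [[ 0.428 -0.174]]
top float_pair 0.65 [[ 0.683 -0.121]]
top ruined_float 0.54 [[ 0.467 -0.574]]
top float_bowl 0.58 [[0.611 0.32 ]]
top throttle_slide 0.69 [[0.676 0.067]]
top t_wrench 0.73 [[ 0.681 -0.12 ]]
top wash_basket 0.92 [[0.674 0.096]]
top blue_tray 0.78 [[0.606 0.326]]
top red_tool_tray 0.58 [[ 0.678 -0.109]]
top scrap_chute 0.89 [[ 0.462 -0.307]]
top tea_cup 0.73 [[ 0.442 -0.173]]
```

View pics/fin.png

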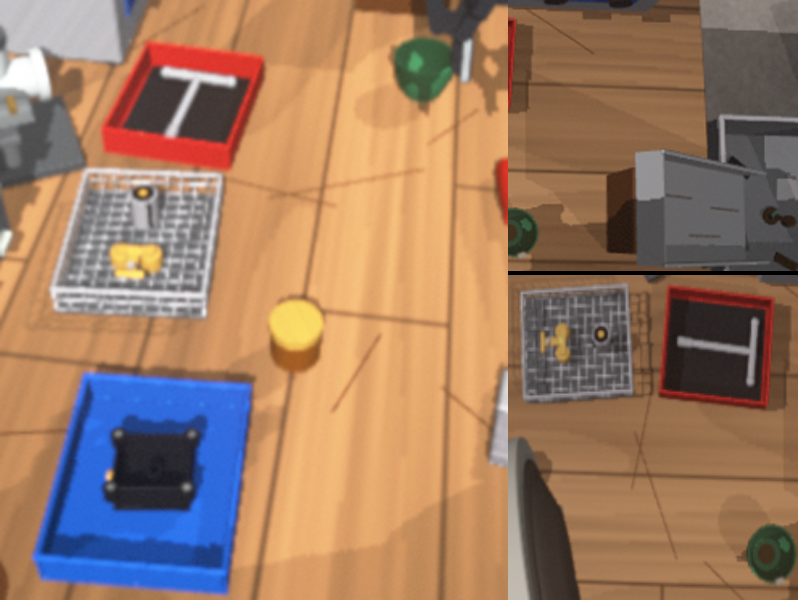

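Everything is in its place and the gripper is clear, so I'm handing the job in.

```bash
python3 -m pendant '[[[0,0,0,0,0,0,68],[0,0,0,0,0,0,68],[0,0,0,0,0,0,68]]]'; python3 -c "
from workcell import bot
print(bot.job_done())"
```

```text
time: 50.63
ee_pos: [0.3831, 0.0867, 0.188]
tcp_rot: [-177.1, 0.1, 94.7]
wrist_force: [0.5, 0.3, -0.7]
opening: 0.0587
the job is handed in; nothing more can be done
None
```

The job is handed in at about 51 s of the 120 s allowed; no verdict came back.

- **Placed:** The last side and top pictures show the float pair and slide side by side in the basket. The bowl is mouth up in the blue tray and the wrench is flat in the red tray. The cup is upright; its marks lie within about 6 mm of the first ones, which is measuring scatter.
- **Scrap:** The ruined float went down the chute and shows in the bin.
- **Missed grasp:** The first grasp of the ruined float closed on air. The finger tips sit about 30 mm or more short of the reported TCP. I found this by triangulating the tips, then worked from lower TCP heights.
- **Disagreements:** In the last top picture the network marked the wrench as a "float_pair" (0.65), and in the side picture a weak "ruined_float" (0.19) fell in the blue tray. The pictures show neither there.
- **Not measured:** I judged floor contact by height, because the force readings were only noise. How flat the parts lie is judged by eye from the pictures.

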